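# Close up the watch leak tester and put the gasket tools away

## Task

The gasket of the leak tester has been serviced: close its cover evenly by tightening the four wing screws (clockwise) in cross order in two rounds, first each of them to about halfway, then each fully tight to its stop, always doing two opposite screws before the other two. Put every gasket brush and scraper used for the job away upright in the steel cup, head up and foot on the cup's floor, before or after closing the cover, and do not disturb the other things on the bench.

Things in the scene. Friction and masses are not known exactly. Their poses are not given: they have to be found in the camera images.
- tester: round leak tester standing on the bench, fixed during a run: grey chamber, black gasket, aluminium cover 214 mm across whose top is 76 mm above the bench, with a low sight glass (97 mm high at its centre) in the middle and four steel wing screws on the cover at 45, 135, 225 and 315 degrees from its x axis, 75 mm from its centre. Origin: centre of its underside, z up. A gauge sticks out 134 mm from the centre to its +x side, 32 mm above the bench.
- screw0 (a joint): angle of wing screw 0 (numbered anticlockwise seen from above, so 0 is opposite 2 and 1 is opposite 3), rad, grows clockwise seen from above = tightening. 0: fully loose, wings along the tester's x axis; 2.4: fully tight, a hard stop; halfway is 1.2. Starts between 0 and 0.4. Turning needs about 0.1 N m and it stays where it is left. The screw does not move up or down.
- wing0 (a point): middle of the wings of wing screw 0, on its axis, 20 mm above the cover. x axis along the wings (52 mm span, 10 mm thick; the wings reach from about 6 to 34 mm above the cover), z up. Can be gripped from above across the wings.
- screw1 (a joint): angle of wing screw 1 (numbered anticlockwise seen from above, so 0 is opposite 2 and 1 is opposite 3), rad, grows clockwise seen from above = tightening. 0: fully loose, wings along the tester's x axis; 2.4: fully tight, a hard stop; halfway is 1.2. Starts between 0 and 0.4. Turning needs about 0.1 N m and it stays where it is left. The screw does not move up or down.
- wing1 (a point): middle of the wings of wing screw 1, on its axis, 20 mm above the cover. x axis along the wings (52 mm span, 10 mm thick; the wings reach from about 6 to 34 mm above the cover), z up. Can be gripped from above across the wings.
- screw2 (a joint): angle of wing screw 2 (numbered anticlockwise seen from above, so 0 is opposite 2 and 1 is opposite 3), rad, grows clockwise seen from above = tightening. 0: fully loose, wings along the tester's x axis; 2.4: fully tight, a hard stop; halfway is 1.2. Starts between 0 and 0.4. Turning needs about 0.1 N m and it stays where it is left. The screw does not move up or down.
- wing2 (a point): middle of the wings of wing screw 2, on its axis, 20 mm above the cover. x axis along the wings (52 mm span, 10 mm thick; the wings reach from about 6 to 34 mm above the cover), z up. Can be gripped from above across the wings.
- screw3 (a joint): angle of wing screw 3 (numbered anticlockwise seen from above, so 0 is opposite 2 and 1 is opposite 3), rad, grows clockwise seen from above = tightening. 0: fully loose, wings along the tester's x axis; 2.4: fully tight, a hard stop; halfway is 1.2. Starts between 0 and 0.4. Turning needs about 0.1 N m and it stays where it is left. The screw does not move up or down.
- wing3 (a point): middle of the wings of wing screw 3, on its axis, 20 mm above the cover. x axis along the wings (52 mm span, 10 mm thick; the wings reach from about 6 to 34 mm above the cover), z up. Can be gripped from above across the wings.
- cup: heavy dark steel holder cup, fixed: outside 92 mm across, inside 84 mm, 100 mm high, floor 5 mm thick. Origin: centre of its underside, z up.
- pad: black rubber pad on the bench, fixed, 240 x 210 x 3 mm, on which the tools lie at the start. Origin: centre of its underside.
- tool0: gasket brush: steel ferrule and flat grey bristle head 20 mm wide, 9 mm thick at the +x end of a square wooden handle 13 x 13 mm; 200 mm long in all, the bare handle takes up the 165 mm from the foot end; 45 g or so. Two to four tools are there, the others are absent. Origin: middle of its length, on its underside (6.5 mm below its long axis); x axis along the tool towards the head, z up while it lies.
- foot0 (a point): centre of the bare foot end of tool 0 (100 mm from the middle of its length)
- tool1: gasket scraper: flat white plastic blade 18 mm wide, 5 mm thick at the +x end of a square wooden handle 13 x 13 mm; 200 mm long in all, the bare handle takes up the 165 mm from the foot end; 45 g or so. Two to four tools are there, the others are absent. Origin: middle of its length, on its underside (6.5 mm below its long axis); x axis along the tool towards the head, z up while it lies.
- foot1 (a point): centre of the bare foot end of tool 1 (100 mm from the middle of its length)
- tool2: gasket brush: steel ferrule and flat grey bristle head 20 mm wide, 9 mm thick at the +x end of a square wooden handle 13 x 13 mm; 200 mm long in all, the bare handle takes up the 165 mm from the foot end; 45 g or so. Two to four tools are there, the others are absent. Origin: middle of its length, on its underside (6.5 mm below its long axis); x axis along the tool towards the head, z up while it lies.
- foot2 (a point): centre of the bare foot end of tool 2 (100 mm from the middle of its length)
- tool3: gasket scraper: flat white plastic blade 18 mm wide, 5 mm thick at the +x end of a square wooden handle 13 x 13 mm; 200 mm long in all, the bare handle takes up the 165 mm from the foot end; 45 g or so. Two to four tools are there, the others are absent. Origin: middle of its length, on its underside (6.5 mm below its long axis); x axis along the tool towards the head, z up while it lies.
- foot3 (a point): centre of the bare foot end of tool 3 (100 mm from the middle of its length)
- dome: bystander: glass bell cover, 92 mm across, 86 mm high. Origin: centre of its underside.
- dish: bystander: shallow blue plastic dish, 100 mm across, 24 mm high. Origin: centre of its underside.
- loupe: bystander: black eye loupe standing on the bench, 40 mm across, 34 mm high. Origin: centre of its underside.
- partsbox: bystander: open wooden parts box, 100 x 140 x 35 mm. Origin: centre of its underside.
Mind the look-alikes: they are no part of the job. Leave any green look-alike of the tool3 alone. Leave any black look-alike of the tool1 alone.

How it is judged:
On the way, in this order (a step that is already met when the one before it is completed fails the run):
1. two opposite screws are about halfway (0.8 to 1.7 rad) while the other two are still loose (below 0.7) (((value of joint screw0 between 0.8 and 1.7 rad and value of joint screw2 between 0.8 and 1.7 rad and value of joint each of screw1, screw3 below 0.7 rad) or (value of joint screw1 between 0.8 and 1.7 rad and value of joint screw3 between 0.8 and 1.7 rad and value of joint each of screw0, screw2 below 0.7 rad))), for 0.2 s.
2. all four screws are about halfway (0.8 to 1.7 rad) (value of joint screw0 between 0.8 and 1.7 rad and value of joint screw1 between 0.8 and 1.7 rad and value of joint screw2 between 0.8 and 1.7 rad and value of joint screw3 between 0.8 and 1.7 rad), for 0.2 s.
3. two opposite screws are fully tight (beyond 2.15 rad) while the other two are still about halfway (0.8 to 1.8) (((value of joint each of screw0, screw2 above 2.15 rad and value of joint screw1 between 0.8 and 1.8 rad and value of joint screw3 between 0.8 and 1.8 rad) or (value of joint each of screw1, screw3 above 2.15 rad and value of joint screw0 between 0.8 and 1.8 rad and value of joint screw2 between 0.8 and 1.8 rad))), for 0.2 s.
4. all four screws are fully tight (beyond 2.15 rad) (value of joint each of screw0, screw1, screw2, screw3 above 2.15 rad), for 0.2 s.
At the end, for the whole second after the job is handed in: All four wing screws are beyond 2.15 rad (stop at 2.4); every tool present stands in the cup at rest, less than 0.75 rad from upright, its foot within 44 mm of the cup's axis and lower than 30 mm above the cup's underside (all of step 4 and z of foot0 in the frame of cup between 0 and 0.03 m and horizontal distance between each of foot0, foot1, foot2, foot3 and cup below 0.044 m and angle between each of tool0, tool1, tool2, tool3's own x axis and vertical below 0.75 rad and linear speed of each of tool0, tool1, tool2, tool3 below 0.05 m/s and z of foot1 in the frame of cup between 0 and 0.03 m and z of foot2 in the frame of cup between 0 and 0.03 m and z of foot3 in the frame of cup between 0 and 0.03 m); the robot touches nothing.
It fails at once if a screw is tightened beyond 1.8 rad while another is still below 0.75 rad (uneven load on the gasket) (value of joint any of screw0, screw1, screw2, screw3 above 1.8 rad and value of joint any of screw0, screw1, screw2, screw3 below 0.75 rad).
It fails at once if a bystander is moved more than 30 mm (distance of any of dome, dish, loupe, partsbox from where it was at the start of the episode above 0.03 m).
Of tool0, tool1, tool2, tool3 only 2 to 4 are there at a start; the rules pass over those that are not, and their reading is None.
At some moment in a run one of tool0, tool1, tool2, tool3 may be knocked a few centimetres aside while the robot is not near it.
Once in a run the grip may slacken for a moment while it holds something.
It also fails if it takes over 210 s, if anything falls off the work surface, if the arm or the gripper's body presses on something with over 40 N, if the wrist force passes 120 N, or if a joint passes its speed limit or range.

## Robot

A 6-joint arm with a two-finger parallel gripper is mounted at the origin on the work surface. World frame = base frame: x ahead of the robot, y to its left, z up, the work surface at z = 0. Lengths are in m, angles in rad, forces in N, time in s.
With the tool pointing down it reaches from about 0.375 to 0.9 m from the base axis. Payload 3.1 kg.
Tool frame: the origin (TCP) lies on the front face of the gripper's body, between the roots of the fingers; the fingertips stand 70 mm ahead of it and the grasp point (between the pads) lies 51 mm ahead of it; z points along the fingers, y is the line along which they close (so a half turn about z gives the same grasp; the last joint's range is limited). The gripper opens to 87 mm and grips with 3 to 60 N. Pads are 19 mm wide; open, the fingers measure 117 mm over their backs; the gripper's body (75 mm by 190 mm) begins 51 mm behind the grasp point.
Start: joints at [-1.5, 0.527, 1.433, -0, 1.181, -0.178], TCP at [0.155, -0.606, 0.292] pointing down, gripper open.
Joint ranges: [-3.08, 3.08], [-0.75, 2.2], [0.22, 2.44], [-1.43, 4.57], [0, 2.65], [-2.85, 2.85]. Speed limits (rad/s): [2.79, 2.79, 3.14, 3.14, 3.14, 3.14].

## Interface

Orientations are given as a unit quaternion [x, y, z, w].
In Python, from rig import robot, cams, ticket gives the robot as it stands. The module is installed in compiled form; this text tells all that it offers.
- The arm moves only by the shell command python3 -m crank 'ROWS' [FORCE]. ROWS is JSON, a list of rows, each a list of 7 numbers: the shift along the tool's x, y, z in cm, then the turn, a rotation vector about the tool's x, y, z in rad, then the closure, from 0 (fully open) to 1 (shut). A call has 1 to 5 rows; each row shifts and turns the commanded pose from where the row before left it, along the tool's axes as they then stand; what a row does not reach is not made up. A row lasts 1/8 s, in which the tool goes at most 62.5 mm and 10.7 degrees, less where a joint would pass 70% of its speed; a pose out of reach is approached as far as the arm can. A call is refused whole if a number of a shift passes 6.25 or a number of a turn 0.188, either way. A call with a gripper value outside its range is refused whole. The fingers move at their own pace and stop on an object; FORCE is the grip in N (left out, the last holds). Time passes only in rows, so rows that do not move let the fingers close. It gives the time, the measured TCP pose, the force, the opening and the grip force at its end, in the units of the state.
- robot.get_obs(): the state, without advancing time (a new reading comes with each control period).
- cams.camera(name): name is "scene" or "side" or "wrist"; returns the picture (480x640x3 uint8, red, green, blue); there is no depth.
- cams.camera_info(name): a dict with "intrinsics" (3x3 intrinsics, pixels), "pose" (4x4, takes a point from camera to world coordinates). Camera axes: x right, y down, z forward; pixel columns grow to the right and rows downward; lengths in m; the calibration is good to about 2 mm. The wrist camera is an equidistant fisheye: a pixel r from the principal point sees the ray r / f radians off the axis. A picture is of the moment at which its call begins: read the wrist's pose just before it. camera_info takes no time and is no camera call; for the wrist camera it gives the pose at the moment of the call.
- ticket.hand_in(): hands the job in; it is judged then, once.
The state is a dict: "time": time; "q": joint angles; "joint_velocities": joint speeds; "joint_torque": joint torques, N m; "position": TCP position; "tool_rot": TCP orientation; "ft_force": force on the tool from outside, world axes, zero at the start; "moment": the same for the moment, N m; "grip_width": finger opening in m; "grip_force": force on a finger pad.
Only numpy, scipy, OpenCV 4.12 (cv2) and the standard library are available. Lean on these libraries where they do the work, as an engineer would, in place of code of your own. Each camera call takes 0.05 s, during which the arm holds its last target. There are 200 camera calls.

## Working session

There is one attempt and no reset: what is moved stays moved. The work goes in short steps, Python scripts to look and compute and a shell command to move; the robot and the scene stay as the last step left them, time stands still between calls to the robot, and variables do not carry over. Pictures are saved under pics/ and viewed, at most 14 in all, crops included, and the job is handed in when it is done.

```bash
mkdir -p pics; python3 - <<'E'
from rig import robot,cams
import cv2
for n in("scene","side"):
    im=cams.camera(n); cv2.imwrite(f"pics/{n}0.png",im[:,:,::-1]); i=cams.camera_info(n); print(n,i["intrinsics"],i["pose"])
o=robot.get_obs(); print(o)
print(cams.camera_info("wrist"))
E
```

```text
scene [[454.66619355   0.         317.20539067]
 [  0.         454.66619355 241.38007473]
 [  0.           0.           1.        ]] [[-0.26124458  0.75976642 -0.59540427  1.1381542 ]
 [ 0.9652709   0.20679515 -0.15964914  0.13392979]
 [ 0.00183066 -0.61643389 -0.78740454  0.93678855]
 [ 0.          0.          0.          1.        ]]
side [[447.6267598    0.         323.36701905]
 [  0.         447.6267598  242.13934703]
 [  0.           0.           1.        ]] [[ 0.96644317 -0.19723689  0.16457583  0.28934656]
 [-0.25618558 -0.69294956  0.67393609 -0.9237558 ]
 [-0.01888231 -0.69348289 -0.72022562  1.04089237]
 [ 0.          0.          0.          1.        ]]
{'time': 0.1, 'q': array([-1.49953184e+00,  5.28400356e-01,  1.43374780e+00, -1.88233997e-05,
        1.18144569e+00, -1.78529767e-01]), 'joint_velocities': array([ 0.00069664, -0.00325033, -0.00246879, -0.0013703 ,  0.00121099,
        0.00026433]), 'joint_torque': array([-9.56684357e-05, -4.40983629e+01, -1.77150786e+01,  6.35963911e-02,
        5.33871807e-02, -3.80397478e-05]), 'position': array([ 0.15447148, -0.60506978,  0.29136108]), 'tool_rot': array([ 9.92209545e-01,  1.24576151e-01,  4.49476133e-05, -9.99622424e-04]), 'ft_force': array([ 0.28718246, -0.40931648,  0.11492833]), 'moment': array([-0.04211248,  0.01911273, -0.0322689 ]), 'grip_force': 0.0, 'grip_width': 0.08714417394150273}
{'intrinsics': array([[371.64829954,   0.        , 318.54147418],
       [  0.        , 371.64829954, 241.08254575],
       [  0.        ,   0.        ,   1.        ]]), 'pose': array([[ 0.24666094, -0.92817936, -0.27864215,  0.22979028],
       [-0.96909895, -0.23694643, -0.06858286, -0.5841158 ],
       [-0.00236606,  0.28694853, -0.95794308,  0.3839936 ],
       [ 0.        ,  0.        ,  0.        ,  1.        ]])}
```

View pics/scene0.png

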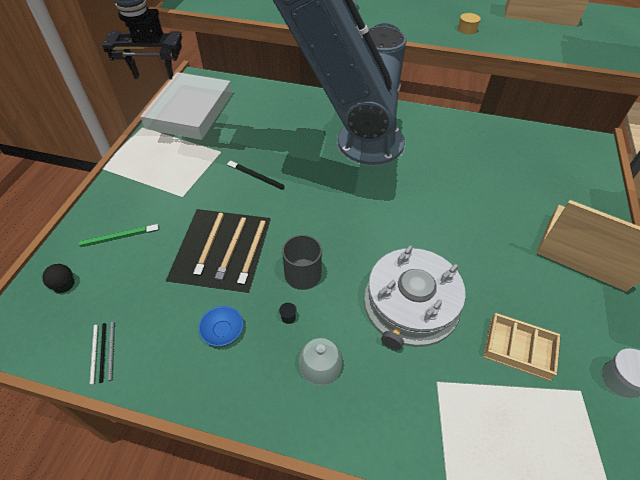

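View pics/side0.png

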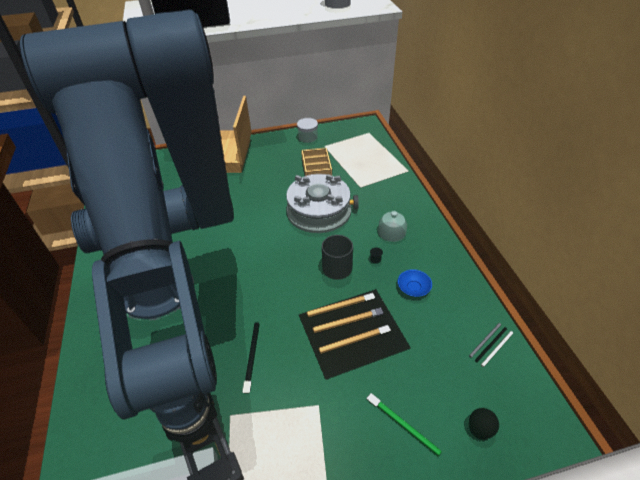

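Scene view: three wooden-handled tools lie on the black pad: white heads at (199,270) and (243,279), grey brush head at (221,274). These fit the description. The look-alikes are the black-handled one (230,163)-(283,187) and the green one (80,243)-(157,228). The black, white and grey rods at (103,350) have no wooden handle either, so none of them fit. The cup is at (302,260), the tester at (417,290) and its gauge at (392,340).

```bash
cat > h.py <<'E'
import numpy as np,cv2
from rig import robot,cams
def ray(n,px,info=None):
    i=info or cams.camera_info(n);K=i["intrinsics"];P=i["pose"]
    x=(px[0]-K[0,2])/K[0,0];y=(px[1]-K[1,2])/K[1,1]
    if n=="wrist":
        r=np.hypot(x,y); s=np.sin(r)/max(r,1e-9); d=np.array([x*s,y*s,np.cos(r)])
    else: d=np.array([x,y,1.])
    return P[:3,3],P[:3,:3]@d
def plane(n,px,z,info=None):
    o,d=ray(n,px,info); return (o+d*(z-o[2])/d[2])
def two(a,b):
    (o1,d1),(o2,d2)=a,b
    s=np.linalg.lstsq(np.c_[d1,-d2],o2-o1,rcond=None)[0]
    p,q=o1+s[0]*d1,o2+s[1]*d2
    return (p+q)/2,np.linalg.norm(p-q)
def pose():
    o=robot.get_obs(); from scipy.spatial.transform import Rotation as R
    return o["position"],R.from_quat(o["tool_rot"]).as_matrix(),o
def wood(im):
    h=cv2.cvtColor(im,cv2.COLOR_RGB2HSV); return cv2.inRange(h,(8,70,110),(25,255,255))
def tools(n,im,roi,z=0.0095,info=None):
    m=wood(im);x0,y0,x1,y1=roi;k=np.zeros_like(m);k[y0:y1,x0:x1]=m[y0:y1,x0:x1]
    out=[]
    for c in cv2.findContours(k,cv2.RETR_EXTERNAL,cv2.CHAIN_APPROX_NONE)[0]:
        if cv2.contourArea(c)<60: continue
        (cx,cy),(w,hh),a=cv2.minAreaRect(c); b=cv2.boxPoints(((cx,cy),(w,hh),a))
        if np.linalg.norm(b[0]-b[1])<np.linalg.norm(b[1]-b[2]): e=((b[0]+b[1])/2,(b[2]+b[3])/2)
        else: e=((b[1]+b[2])/2,(b[3]+b[0])/2)
        out.append((e[0],e[1],plane(n,e[0],z,info),plane(n,e[1],z,info)))
    return out
E
python3 - <<'E'
from h import *
np.set_printoptions(precision=3,suppress=True)
S=cams.camera("scene");D=cams.camera("side")
for n,im,roi in(("scene",S,(165,205,275,295)),("side",D,(300,285,410,380))):
    for t in tools(n,im,roi): print(n,t[0].round(),t[1].round(),t[2],t[3],np.linalg.norm(t[2]-t[3]))
# cup
print("cup rim",plane("scene",(302,247),.1),plane("side",(337,244),.1))
print("glass top",plane("scene",(418,283),.097),plane("side",(318.5,191),.097),two(ray("scene",(418,283)),ray("side",(318.5,191))))
print("gauge",plane("scene",(392,341),.032),plane("side",(354,203),.032))
print("dome",plane("scene",(320,348),.086),"dish",plane("scene",(221,325),.02),"loupe",plane("scene",(288,310),.03),"box",plane("scene",(523,345),.03))
for n,im,b in(("scene",S,(280,225,480,355)),("side",D,(275,165,375,275))):
    x0,y0,x1,y1=b;c=im[y0:y1,x0:x1,::-1];f=4 if n=="scene" else 5
    cv2.imwrite(f"pics/c_{n}.png",cv2.resize(c,None,fx=f,fy=f,interpolation=cv2.INTER_CUBIC))
a=S[200:295,160:280,::-1];cv2.imwrite("pics/c_t.png",cv2.resize(a,None,fx=6,fy=6,interpolation=cv2.INTER_CUBIC))
E
```

```text
scene [263. 220.] [244. 272.] [ 0.405 -0.215  0.009] [ 0.576 -0.203  0.009] 0.17150698930045258
scene [243. 217.] [222. 267.] [ 0.408 -0.269  0.01 ] [ 0.578 -0.26   0.009] 0.17053535700623487
scene [221. 212.] [200. 263.] [ 0.409 -0.334  0.009] [ 0.579 -0.318  0.009] 0.1708049645532397
side [378. 330.] [319. 350.] [ 0.583 -0.316  0.01 ] [ 0.414 -0.331  0.01 ] 0.16927088284361938
side [371. 313.] [313. 329.] [ 0.583 -0.257  0.01 ] [ 0.415 -0.266  0.01 ] 0.16846003871022663
side [364. 297.] [307. 313.] [ 0.579 -0.201  0.01 ] [ 0.411 -0.212  0.01 ] 0.1683617594653001
cup rim [ 0.531 -0.065  0.1  ] [ 0.541 -0.061  0.1  ]
glass top [0.557 0.207 0.097] [0.549 0.19  0.097] (array([0.551, 0.206, 0.085]), np.float64(0.005075511882762214))
gauge [0.675 0.178 0.032] [0.668 0.171 0.032]
dome [0.756 0.038 0.086] dish [ 0.731 -0.198  0.02 ] loupe [ 0.66  -0.062  0.03 ] box [0.609 0.451 0.03 ]
```

View pics/c_scene.png

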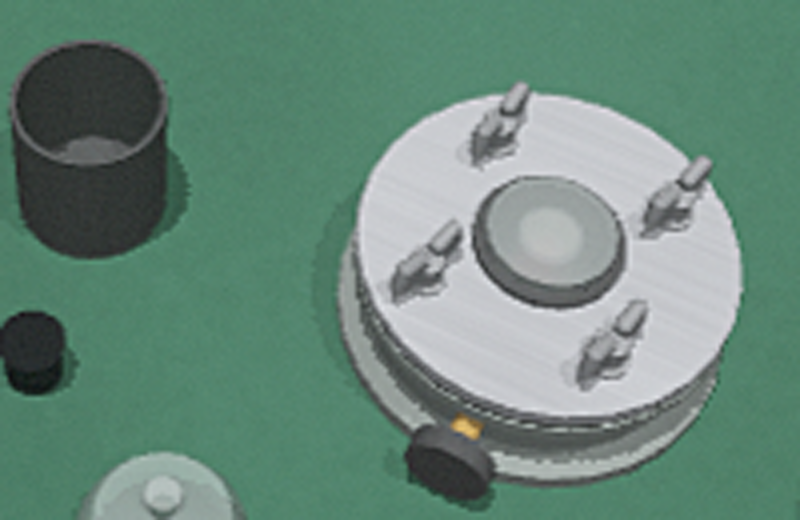

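View pics/c_t.png

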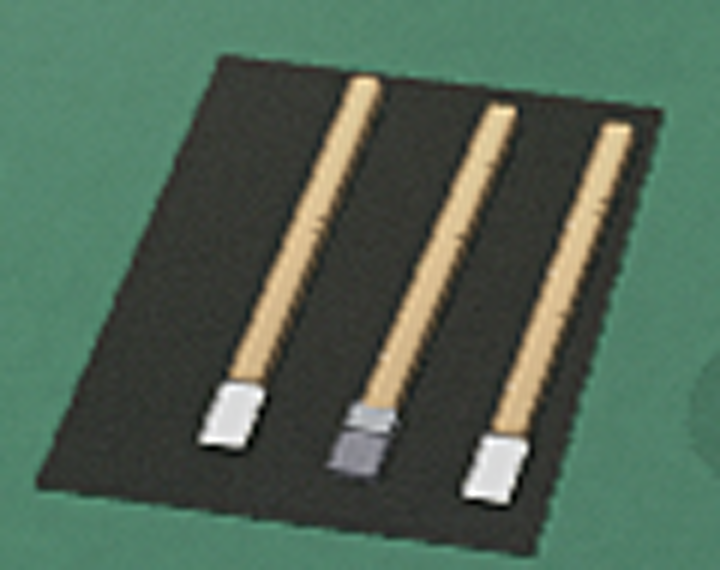

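Both crops confirm it. The pad holds a white scraper, a grey brush and a second white scraper, all with wooden handles about 168 mm long, as they should be. The four wings on the cover stand near the tester's x axis, and the gauge points to roughly -13° in the world frame. I'll put the tools away first, starting with the one nearest the cup.

```bash
cat > go.py <<'E'
# usage: go.py x y z ax ay az hx hy hz : TCP target, approach dir, tool x dir -> shift (cm, tool axes) and turn
import sys; from h import *; from scipy.spatial.transform import Rotation as R
np.set_printoptions(precision=3,suppress=True)
v=[float(a) for a in sys.argv[1:]]
p,M,o=pose(); print("t",round(o["time"],2),"pos",p,"q",o["q"],"w",round(o["grip_width"],4),"F",o["ft_force"])
print("shift cm",M.T@(np.array(v[:3])-p)*100)
if len(v)==4: a=np.array([0,0,-1.]);x=np.array([np.cos(v[3]),np.sin(v[3]),0])
elif len(v)>4: a,x=np.array(v[3:6]),np.array(v[6:9])
if len(v)>3:
    a/=np.linalg.norm(a); x=x-a*(x@a); x/=np.linalg.norm(x)
    print("turn",R.from_matrix(M.T@np.c_[x,np.cross(a,x),a]).as_rotvec())
E
python3 go.py .552 -.204 .2 .07
```

```text
t 0.2 pos [ 0.155 -0.605  0.292] q [-1.499  0.528  1.433  0.     1.181 -0.179] w 0.0868 F [-0.418  0.36  -0.304]
shift cm [ 48.431 -29.038   9.215]
turn [-0.001 -0.     0.18 ]
```

```bash
python3 -m crank '[[4.04,-2.42,0.77,0,0,0,0.5],[4.04,-2.42,0.77,0,0,0,0.5],[4.04,-2.42,0.77,0,0,0,0.5],[4.04,-2.42,0.77,0,0,0,0.5],[4.04,-2.42,0.77,0,0,0,0.5]]'
python3 -m crank '[[4.04,-2.42,0.77,0,0,0,0.5],[4.04,-2.42,0.77,0,0,0,0.5],[4.04,-2.42,0.77,0,0,0,0.5],[4.04,-2.42,0.77,0,0,0,0.5],[4.04,-2.42,0.77,0,0,0,0.5]]'
python3 -m crank '[[4.04,-2.42,0.77,0,0,0,0.5],[4.04,-2.42,0.77,0,0,0,0.5],[0,0,0,0,0,0.18,0.5],[0,0,0,0,0,0,0.5],[0,0,0,0,0,0,0.5]]'
python3 go.py .552 -.204 .075 .07
python3 - <<'E'
from h import *
i=cams.camera_info("wrist");im=cams.camera("wrist");cv2.imwrite("pics/w1.png",im[:,:,::-1])
for t in tools("wrist",im,(0,0,640,480),info=i): print(t[0].round(),t[1].round(),t[2].round(3),t[3].round(3),np.linalg.norm(t[2]-t[3]).round(3))
E
```

```text
time: 0.82
position: [0.3213, -0.4373, 0.2535]
tool_rot: [0.992, 0.124, 0.0, 0.0]
ft_force: [0.4, -0.6, -0.0]
grip_width: 0.0471
grip_force: 0.0
time: 1.45
position: [0.4872, -0.2701, 0.215]
tool_rot: [0.992, 0.125, 0.0, 0.0]
ft_force: [-0.2, -0.6, 0.6]
grip_width: 0.0433
grip_force: 0.0
time: 2.08
position: [0.5522, -0.2047, 0.1998]
tool_rot: [0.999, 0.036, -0.0, -0.0]
ft_force: [0.3, 0.3, -1.0]
grip_width: 0.0437
grip_force: 0.0
t 2.08 pos [ 0.552 -0.205  0.2  ] q [-0.545  0.598  1.609 -0.     0.935  0.955] w 0.0437 F [ 0.31   0.278 -0.95 ]
shift cm [-0.015 -0.071 12.485]
turn [-0.     0.     0.002]
[626. 452.] [626. 479.] [ 0.21  -0.751  0.01 ] [ 0.11  -0.829  0.01 ] 0.126
[540. 382.] [193. 399.] [ 0.399 -0.461  0.01 ] [ 0.366 -0.086  0.01 ] 0.376
[424. 312.] [424. 370.] [ 0.487 -0.3    0.01 ] [ 0.423 -0.313  0.01 ] 0.065
[214. 312.] [214. 370.] [ 0.473 -0.116  0.01 ] [ 0.409 -0.112  0.01 ] 0.065
[319. 211.] [319. 328.] [ 0.569 -0.202  0.01 ] [ 0.466 -0.209  0.01 ] 0.104
[460. 208.] [439. 293.] [ 0.582 -0.317  0.01 ] [ 0.506 -0.311  0.01 ] 0.076
[391. 205.] [384. 298.] [ 0.578 -0.258  0.01 ] [ 0.498 -0.263  0.01 ] 0.08
```

View pics/w1.png

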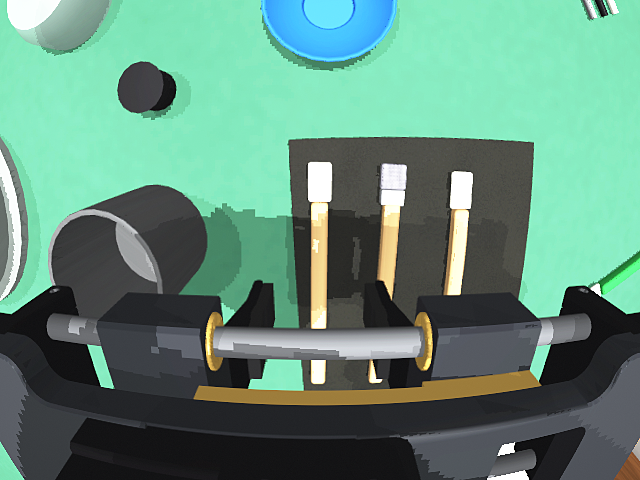

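The wrist view shows the near scraper's handle centred between the fingers at (319,300), with its white head at (320,182). The neighbouring brush at (390,250) clears the right finger. I'll go down and grip.

```bash
python3 -m crank '[[0,0,4,0,0,0,0.5],[0,0,4,0,0,0,0.5],[0,0,3,0,0,0,0.5],[0,0,1.5,0,0,0,0.5],[0,0,0,0,0,0,0.5]]' 30
python3 -m crank '[[0,0,0,0,0,0,1],[0,0,0,0,0,0,1],[0,0,0,0,0,0,1],[0,0,0,0,0,0,1],[0,0,0,0,0,0,1]]' 30
python3 -m crank '[[0,0,-3,0,0,0,1],[0,0,-5,0,0,0,1],[0,0,-5,0,0,0,1],[0,0,-5,0,0,0,1],[0,0,-4,0,0,0,1]]'
python3 -m crank '[[0,0,0,0,0,-0.18,1],[0,0,0,0,0,-0.18,1],[0,0,0,0,0,-0.18,1],[0,0,0,0,0,-0.18,1],[0,0,0,0,0,-0.18,1]]'
python3 -m crank '[[0,0,0,0,0,-0.18,1],[0,0,0,0,0,-0.18,1],[0,0,0,0,0,-0.18,1],[0,0,0,0,0,0,1],[0,0,0,0,0,0,1]]'
python3 go.py .536 -.16 .3 0 .966 -.259 0 .259 .966
```

```text
time: 2.75
position: [0.5523, -0.2049, 0.0747]
tool_rot: [0.999, 0.035, -0.0, -0.0]
ft_force: [-0.3, -0.1, 0.8]
grip_width: 0.0435
grip_force: 0.0
time: 3.38
position: [0.5526, -0.2044, 0.0751]
tool_rot: [0.999, 0.035, 0.0, 0.0]
ft_force: [-0.4, -0.3, 2.1]
grip_width: 0.0128
grip_force: 30.0
time: 4.0
position: [0.5525, -0.2043, 0.2969]
tool_rot: [0.999, 0.035, 0.001, 0.0]
ft_force: [0.6, 0.5, 0.1]
grip_width: 0.0126
grip_force: 30.0
time: 4.62
position: [0.5522, -0.2041, 0.2945]
tool_rot: [0.883, 0.469, -0.0, -0.0]
ft_force: [0.7, 0.4, 0.3]
grip_width: 0.0129
grip_force: 30.0
time: 5.25
position: [0.5523, -0.2042, 0.2947]
tool_rot: [0.729, 0.684, -0.0, -0.0]
ft_force: [0.0, -0.2, -0.6]
grip_width: 0.0127
grip_force: 30.0
t 5.25 pos [ 0.552 -0.204  0.295] q [-0.544  0.476  1.523  0.     1.143 -0.48 ] w 0.0127 F [ 0.018 -0.243 -0.577]
shift cm [ 4.309 -1.911 -0.531]
turn [ 0.041  1.308 -0.054]
```

```bash
python3 -m crank '[[0,0,0,0.005,0.164,-0.007,1],[0,0,0,0.005,0.164,-0.007,1],[0,0,0,0.005,0.164,-0.007,1],[0,0,0,0.005,0.164,-0.007,1],[0,0,0,0.005,0.164,-0.007,1]]'
python3 -m crank '[[0,0,0,0.005,0.164,-0.007,1],[0,0,0,0.005,0.164,-0.007,1],[0,0,0,0.005,0.164,-0.007,1],[0,0,0,0,0,0,1],[0,0,0,0,0,0,1]]'
python3 go.py .536 -.16 .3 0 .966 -.259 0 .259 .966
python3 - <<'E'
from h import *
a=cams.camera("side")[180:480,200:500,::-1];b=cams.camera("scene")[100:400,150:450,::-1]
cv2.imwrite("pics/p2.png",cv2.resize(np.hstack([a,b]),(800,400)))
E
```

```text
time: 5.88
position: [0.5527, -0.205, 0.2952]
tool_rot: [0.656, 0.64, 0.283, -0.283]
ft_force: [-0.9, 0.8, -1.4]
grip_width: 0.013
grip_force: 30.0
time: 6.5
position: [0.5527, -0.2043, 0.295]
tool_rot: [0.56, 0.562, 0.431, -0.431]
ft_force: [-1.2, 0.7, 0.7]
grip_width: 0.0128
grip_force: 30.0
t 6.5 pos [ 0.553 -0.204  0.295] q [-0.822  0.83   1.34   0.819  2.026 -0.898] w 0.0128 F [-1.221  0.695  0.705]
shift cm [ 1.631 -1.656  4.158]
turn [-0.002 -0.001  0.003]
```

View pics/p2.png

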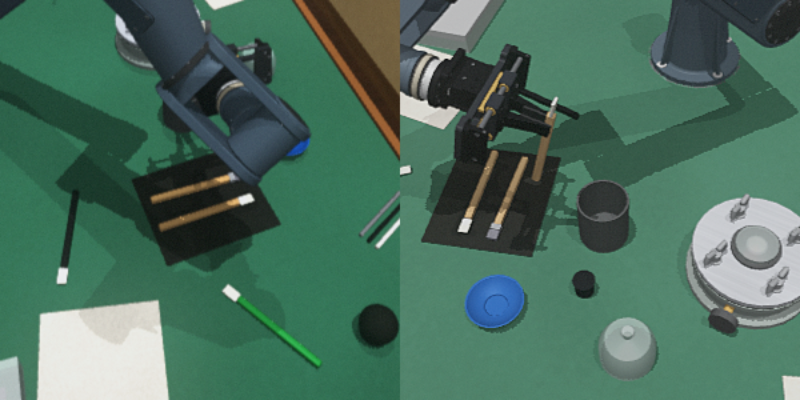

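Side and scene views: the scraper is held nearly upright with its head up, at (550,115) in the right half, and the other two tools lie undisturbed. Next is the exact cup position, then the move above it.

```bash
python3 - <<'E'
from h import *
S=cams.camera("scene")
print(plane("scene",(302.5,250.5),.1).round(4))
g=cv2.cvtColor(S,cv2.COLOR_RGB2HSV)
m=cv2.inRange(g,(0,0,0),(180,90,110)); m[:225]=0;m[300:]=0;m[:,:278]=0;m[:,328:]=0
c=max(cv2.findContours(m,0,1)[0],key=cv2.contourArea);x,y,w,h=cv2.boundingRect(c);print(x,y,w,h)
# far & near extremes: top = rim far edge, bottom = base near edge, sides at rim
xl,xr=x,x+w
t=plane("scene",(x+w/2,y),.1);b=plane("scene",(x+w/2,y+h),0)
d=(t-b)[:2];print(t.round(3),b.round(3),"mid",((t+b)/2).round(4),np.linalg.norm(d))
E
```

```text
[ 0.54   -0.0614  0.1   ]
282 234 40 56
[ 0.493 -0.076  0.1  ] [ 0.583 -0.052  0.   ] mid [ 0.5384 -0.0644  0.05  ] 0.09298322066428566
```

```bash
python3 go.py .521 -.102 .295;  python3 go.py .521 -.102 .164
```

```text
t 6.65 pos [ 0.553 -0.204  0.296] q [-0.821  0.829  1.34   0.82   2.027 -0.899] w 0.0126 F [ 0.643 -0.105 -1.69 ]
shift cm [ 2.551 -3.137  9.89 ]
t 6.65 pos [ 0.553 -0.204  0.296] q [-0.821  0.829  1.34   0.82   2.027 -0.899] w 0.0126 F [ 0.643 -0.105 -1.69 ]
shift cm [-10.103  -3.185  13.277]
```

```bash
python3 -m crank '[[0.64,-0.79,2.47,0,0,0,1],[0.64,-0.79,2.47,0,0,0,1],[0.64,-0.79,2.47,0,0,0,1],[0.64,-0.79,2.47,0,0,0,1],[0,0,0,0,0,0,1]]'
python3 - <<'E'
from h import *
a=cams.camera("side")[180:330,260:460,::-1];b=cams.camera("scene")[130:330,200:400,::-1]
cv2.imwrite("pics/p3.png",np.hstack([cv2.resize(a,(400,300)),cv2.resize(b,(400,300+0))]))
E
python3 go.py .521 -.102 .164
```

```text
time: 7.28
position: [0.52, -0.1005, 0.2955]
tool_rot: [0.558, 0.562, 0.431, -0.432]
ft_force: [-0.3, -1.3, -0.7]
grip_width: 0.0123
grip_force: 30.0
t 7.38 pos [ 0.521 -0.103  0.295] q [-0.745  0.745  1.576  0.839  1.88  -0.977] w 0.0126 F [-0.628  0.33   0.048]
shift cm [-12.643  -0.061   3.435]
```

View pics/p3.png

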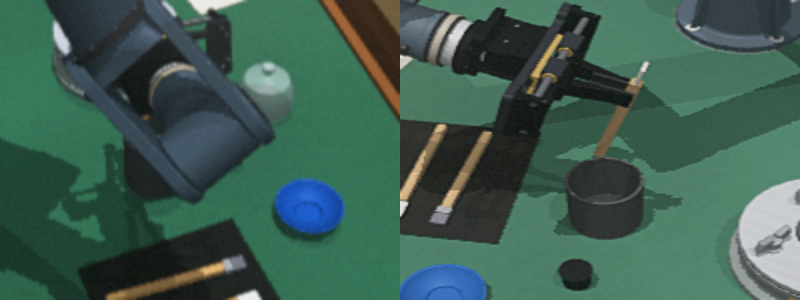

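Scene view: the foot hangs above the cup at full-image pixel (301,233) and the handle leans slightly in +y, as planned. I'll check that point and go down.

```bash
python3 -c "
from h import *
print(plane('scene',(301,233),.143))"
python3 -m crank '[[-2.53,0,0.69,0,0,0,1],[-2.53,0,0.69,0,0,0,1],[-2.53,0,0.69,0,0,0,1],[0,0,0,0,0,0,1]]'
```

```text
[ 0.52438713 -0.06844295  0.143     ]
time: 7.88
position: [0.521, -0.1027, 0.2144]
tool_rot: [0.559, 0.561, 0.431, -0.432]
ft_force: [0.2, 0.2, -0.2]
grip_width: 0.0125
grip_force: 30.0
```

```bash
python3 -m crank '[[-2.0,0,0.55,0,0,0,1],[-2.0,0,0.55,0,0,0,1],[-0.8,0,0.2,0,0,0,1],[0,0,0,0,0,0,1]]'
python3 -m crank '[[0,0,0,0,0,0,0.7],[0,0,0,0,0,0,0.7],[0,0,-1,0,0,0,0.7],[0,0,-3,0,0,0,0.7],[0,0,-5,0,0,0,0.7]]'
python3 -m crank '[[0,0,-5,0,0,0,0.5],[4,0,-3,0,0,0,0.5],[5,0,0,0,0,0,0.5],[0,0,0,0,0,0,0.5]]'
python3 - <<'E'
from h import *
b=cams.camera("scene")[130:310,170:470,::-1]
cv2.imwrite("pics/p4.png",cv2.resize(b,(600,360)))
for t in tools("scene",cams.camera("scene"),(165,205,270,295)): print(t[0].round(),t[1].round(),t[2].round(3),t[3].round(3))
E
python3 go.py .55 -.255 .2 .055
```

```text
time: 8.38
position: [0.5208, -0.1013, 0.1653]
tool_rot: [0.559, 0.561, 0.431, -0.432]
ft_force: [1.3, -0.0, -0.0]
grip_width: 0.0127
grip_force: 30.0
time: 9.0
position: [0.5208, -0.1885, 0.1895]
tool_rot: [0.558, 0.562, 0.431, -0.433]
ft_force: [1.4, 0.2, -0.7]
grip_width: 0.0258
grip_force: 0.0
time: 9.5
position: [0.5212, -0.2437, 0.3002]
tool_rot: [0.559, 0.564, 0.432, -0.428]
ft_force: [-0.5, 0.8, -0.7]
grip_width: 0.0429
grip_force: 0.0
[243. 217.] [222. 267.] [ 0.41  -0.268  0.009] [ 0.578 -0.26   0.009]
[221. 213.] [200. 263.] [ 0.41  -0.333  0.009] [ 0.579 -0.319  0.009]
t 9.6 pos [ 0.521 -0.243  0.297] q [-0.893  0.829  1.338  0.76   2.072 -0.943] w 0.0436 F [-0.087  0.186 -0.279]
shift cm [-9.677  2.89   1.336]
turn [-0.981 -1.037  1.28 ]
```

View pics/p4.png

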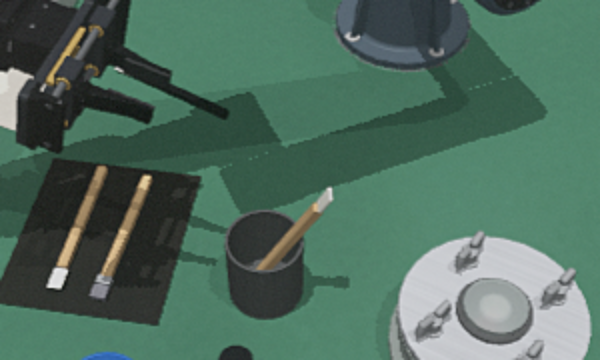

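Scene crop: the first scraper stands in the cup leaning on the +y rim, with its head at (325,200) in the crop, and the other two tools are unchanged. Next is the brush.

```bash
python3 -m crank '[[0,0,0,-0.005,-0.164,0.007,0.5],[0,0,0,-0.005,-0.164,0.007,0.5],[0,0,0,-0.005,-0.164,0.007,0.5],[0,0,0,-0.005,-0.164,0.007,0.5],[0,0,0,-0.005,-0.164,0.007,0.5]]'
python3 -m crank '[[0,0,0,-0.005,-0.164,0.007,0.5],[0,0,0,-0.005,-0.164,0.007,0.5],[0,0,0,-0.005,-0.164,0.007,0.5],[0,0,0,0,0,0.18,0.5],[0,0,0,0,0,0.18,0.5]]'
python3 -m crank '[[0,0,0,0,0,0.18,0.5],[0,0,0,0,0,0.18,0.5],[0,0,0,0,0,0.18,0.5],[0,0,0,0,0,0.18,0.5],[0,0,0,0,0,0.18,0.5]]'
python3 -m crank '[[0,0,0,0,0,0.18,0.5],[0,0,0,0,0,0,0.5]]'
python3 go.py .553 -.26 .18 .055
```

```text
time: 10.22
position: [0.5206, -0.2432, 0.2951]
tool_rot: [0.7, 0.672, 0.17, -0.172]
ft_force: [0.4, -0.4, -0.7]
grip_width: 0.0436
grip_force: 0.0
time: 10.85
position: [0.5205, -0.2419, 0.2949]
tool_rot: [0.841, 0.542, -0.001, -0.001]
ft_force: [0.0, -0.1, -0.4]
grip_width: 0.0435
grip_force: 0.0
time: 11.48
position: [0.5204, -0.2426, 0.2946]
tool_rot: [0.993, 0.122, -0.002, -0.001]
ft_force: [-0.8, -0.3, 0.3]
grip_width: 0.0434
grip_force: 0.0
time: 11.72
position: [0.5205, -0.2427, 0.2948]
tool_rot: [0.999, 0.036, -0.001, -0.001]
ft_force: [-0.1, -0.1, -0.1]
grip_width: 0.0436
grip_force: 0.0
t 11.72 pos [ 0.52  -0.243  0.295] q [-0.631  0.457  1.558 -0.     1.13   0.868] w 0.0436 F [-0.115 -0.09  -0.072]
shift cm [ 3.147  1.985 11.472]
turn [-0.002  0.003  0.017]
```

```bash
python3 -m crank '[[1.1,0.66,3.8,0,0,0.017,0.5],[1.1,0.66,3.8,0,0,0,0.5],[1,0.66,3.8,0,0,0,0.5],[0,0,0,0,0,0,0.5],[0,0,0,0,0,0,0.5]]'
python3 - <<'E'
from h import *
i=cams.camera_info("wrist");im=cams.camera("wrist");cv2.imwrite("pics/w2.png",im[:,:,::-1])
for t in tools("wrist",im,(250,120,500,330),info=i): print(t[0].round(),t[1].round(),t[2].round(3),t[3].round(3))
E
python3 go.py .553 -.26 .075 .055
```

```text
time: 12.35
position: [0.5541, -0.2607, 0.1828]
tool_rot: [1.0, 0.027, -0.0, -0.0]
ft_force: [-0.3, -0.4, 0.4]
grip_width: 0.0435
grip_force: 0.0
[423. 312.] [423. 329.] [ 0.496 -0.348  0.01 ] [ 0.479 -0.351  0.01 ]
[398. 208.] [395. 312.] [ 0.581 -0.316  0.01 ] [ 0.495 -0.324  0.01 ]
[318. 207.] [318. 328.] [ 0.578 -0.258  0.01 ] [ 0.478 -0.263  0.01 ]
t 12.4 pos [ 0.554 -0.261  0.184] q [-0.622  0.647  1.558 -0.     0.935  0.895] w 0.0436 F [-0.381  0.185 -0.842]
shift cm [-0.144 -0.108 10.864]
turn [ 0.001 -0.001 -0.001]
```

```bash
python3 -m crank '[[-0.1,0,4,0,0,0,0.5],[0,0,4,0,0,0,0.5],[0,0,2,0,0,0,0.5],[0,0,0.85,0,0,0,0.5],[0,0,0,0,0,0,0.5]]' 30
python3 -m crank '[[0,0,0,0,0,0,1],[0,0,0,0,0,0,1],[0,0,0,0,0,0,1],[0,0,0,0,0,0,1],[0,0,0,0,0,0,1]]' 30
python3 -m crank '[[0,0,-3,0,0,0,1],[0,0,-5,0,0,0,1],[0,0,-5,0,0,0,1],[0,0,-5,0,0,0,1],[0,0,-4,0,0,0,1]]'
python3 -m crank '[[0,0,0,0,0,-0.18,1],[0,0,0,0,0,-0.18,1],[0,0,0,0,0,-0.18,1],[0,0,0,0,0,-0.18,1],[0,0,0,0,0,-0.18,1]]'
python3 -m crank '[[0,0,0,0,0,-0.18,1],[0,0,0,0,0,-0.18,1],[0,0,0,0,0,-0.18,1],[0,0,0,0,0,0,1],[0,0,0,0,0,0,1]]'
python3 -m crank '[[0,0,0,0.005,0.164,-0.007,1],[0,0,0,0.005,0.164,-0.007,1],[0,0,0,0.005,0.164,-0.007,1],[0,0,0,0.005,0.164,-0.007,1],[0,0,0,0.005,0.164,-0.007,1]]'
python3 -m crank '[[0,0,0,0.005,0.164,-0.007,1],[0,0,0,0.005,0.164,-0.007,1],[0,0,0,0.005,0.164,-0.007,1],[0,0,0,0,0,0,1],[0,0,0,0,0,0,1]]'
python3 go.py .556 -.102 .295 0 .966 -.259 0 .259 .966
```

```text
time: 13.02
position: [0.5536, -0.261, 0.0745]
tool_rot: [1.0, 0.026, 0.0, 0.0]
ft_force: [-0.0, 0.6, 0.7]
grip_width: 0.0436
grip_force: 0.0
time: 13.65
position: [0.5532, -0.2608, 0.0741]
tool_rot: [1.0, 0.026, 0.0, 0.0]
ft_force: [-0.9, -0.9, 1.9]
grip_width: 0.0127
grip_force: 30.0
time: 14.28
position: [0.5532, -0.2607, 0.296]
tool_rot: [1.0, 0.026, 0.001, 0.0]
ft_force: [0.4, 0.6, -0.3]
grip_width: 0.0128
grip_force: 30.0
time: 14.9
position: [0.5528, -0.2605, 0.2934]
tool_rot: [0.887, 0.461, -0.0, -0.0]
ft_force: [-0.6, 0.5, -0.1]
grip_width: 0.0125
grip_force: 30.0
time: 15.52
position: [0.553, -0.2606, 0.2936]
tool_rot: [0.735, 0.678, -0.0, -0.0]
ft_force: [-0.5, -0.6, -0.7]
grip_width: 0.0125
grip_force: 30.0
time: 16.15
position: [0.5532, -0.2614, 0.2942]
tool_rot: [0.662, 0.634, 0.286, -0.281]
ft_force: [0.4, 0.1, -0.1]
grip_width: 0.0128
grip_force: 30.0
time: 16.77
position: [0.5533, -0.2607, 0.2941]
tool_rot: [0.564, 0.557, 0.434, -0.427]
ft_force: [0.0, -0.8, 0.1]
grip_width: 0.0126
grip_force: 30.0
t 16.77 pos [ 0.553 -0.261  0.294] q [-0.878  0.869  1.239  0.81   2.092 -0.873] w 0.0126 F [ 0.048 -0.76   0.078]
shift cm [ 4.193  0.043 15.313]
turn [ 0.014 -0.001 -0.002]
```

```bash
python3 -m crank '[[1.05,0.01,3.83,0,0,0,1],[1.05,0.01,3.83,0,0,0,1],[1.05,0.01,3.83,0,0,0,1],[1.05,0.01,3.83,0,0,0,1],[0,0,0,0,0,0,1]]'
python3 go.py .556 -.102 .165
python3 - <<'E'
from h import *
b=cams.camera("scene")[170:310,200:400,::-1]
cv2.imwrite("pics/p5.png",cv2.resize(b,(600,420)))
E
```

```text
time: 17.4
position: [0.5553, -0.0986, 0.2971]
tool_rot: [0.563, 0.559, 0.434, -0.428]
ft_force: [-0.3, -0.3, -0.1]
grip_width: 0.0126
grip_force: 30.0
t 17.4 pos [ 0.555 -0.099  0.297] q [-0.707  0.765  1.509  0.892  1.882 -0.912] w 0.0126 F [-0.29  -0.346 -0.088]
shift cm [-12.851   0.035   3.083]
```

View pics/p5.png

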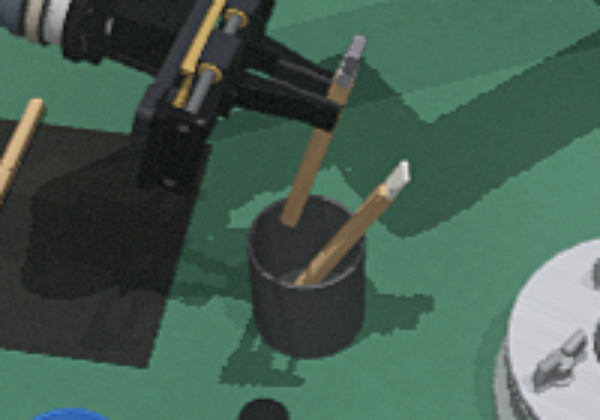

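Scene crop: the brush is held upright with its foot at (290,222). The scraper in the cup leans from the near side of the cup to its +y rim: handle from (303,282) to (385,193). I'll check whether the brush line for the -x slot crosses it.

```bash
python3 - <<'E'
from h import *
i=cams.camera_info("scene");W=np.linalg.inv(i["pose"])
def pr(p):
    c=W@np.r_[p,1];u=i["intrinsics"]@c[:3];u=u[:2]/u[2];return ((u-[200,170])*3).round()
for x in(.513,.521,.556):
    for y0 in(-.075,-.085): print(x,y0,[pr(np.array([x,y0+s*.259,.008+s*.966])) for s in(0,.05,.1,.14)])
# scraper: joint J on its ray at height z, foot at z=.008 on extended pixel line
jp=np.array([328.3,234.3]);lp=np.array([301,264.])
for k in np.linspace(1,1.6,7):
    F=plane("scene",jp+(lp-jp)*k,.008)
    for z in np.linspace(.08,.2,121):
        J=plane("scene",jp,z)
        if abs(np.linalg.norm(J-F)-.165)<.0006: print("k",k.round(2),"F",F.round(3),np.hypot(F[0]-.539,F[1]+.063).round(3),"J",J.round(3))
E
```

```text
0.513 -0.075 [array([304., 279.]), array([317., 248.]), array([332., 214.]), array([345., 186.])]
0.513 -0.085 [array([292., 277.]), array([306., 245.]), array([320., 212.]), array([332., 183.])]
0.521 -0.075 [array([301., 287.]), array([315., 256.]), array([330., 222.]), array([342., 194.])]
0.521 -0.085 [array([289., 284.]), array([303., 253.]), array([317., 220.]), array([330., 191.])]
0.556 -0.075 [array([289., 321.]), array([302., 290.]), array([317., 258.]), array([330., 229.])]
0.556 -0.085 [array([277., 318.]), array([290., 288.]), array([304., 255.]), array([317., 227.])]
k 1.0 F [ 0.516 -0.075  0.008] 0.026 J [ 0.524 -0.006  0.158]
k 1.1 F [ 0.526 -0.079  0.008] 0.02 J [ 0.522 -0.006  0.156]
k 1.2 F [ 0.536 -0.083  0.008] 0.02 J [ 0.52  -0.006  0.153]
k 1.2 F [ 0.536 -0.083  0.008] 0.02 J [ 0.521 -0.006  0.154]
k 1.3 F [ 0.547 -0.087  0.008] 0.025 J [ 0.517 -0.007  0.149]
k 1.3 F [ 0.547 -0.087  0.008] 0.025 J [ 0.517 -0.007  0.15 ]
k 1.4 F [ 0.557 -0.09   0.008] 0.033 J [ 0.513 -0.008  0.144]
k 1.5 F [ 0.567 -0.094  0.008] 0.042 J [ 0.506 -0.01   0.135]
k 1.5 F [ 0.567 -0.094  0.008] 0.042 J [ 0.506 -0.01   0.136]
k 1.6 F [ 0.577 -0.098  0.008] 0.052 J [ 0.495 -0.012  0.122]
k 1.6 F [ 0.577 -0.098  0.008] 0.052 J [ 0.496 -0.012  0.123]
k 1.6 F [ 0.577 -0.098  0.008] 0.052 J [ 0.497 -0.012  0.124]
```

The scraper's foot is at about (0.516,-0.075), which is where I released it, and its handle stays at x≈0.52. The slot at x=0.556 is free, so I'll lower the brush there.

```bash
python3 -m crank '[[-2.53,0,0.6,0,0,0,1],[-2.53,0,0.6,0,0,0,1],[-2.53,0,0.6,0,0,0,1],[-2.5,0,0.6,0,0,0,1],[0,0,0,0,0,0,1]]'
python3 -m crank '[[-2.0,0,0.5,0,0,0,1],[-0.8,0,0.2,0,0,0,1],[0,0,0,0,0,0,1]]'
python3 -m crank '[[0,0,0,0,0,0,0.7],[0,0,0,0,0,0,0.7],[0,0,-1,0,0,0,0.7],[0,0,-3,0,0,0,0.7],[0,0,-5,0,0,0,0.7]]'
python3 -m crank '[[0,0,-5,0,0,0,0.5],[4,0,-3,0,0,0,0.5],[5,0,0,0,0,0,0.5],[0,0,0,0,0,0,0.5]]'
python3 - <<'E'
from h import *
im=cams.camera("scene");b=im[170:310,170:390,::-1]
cv2.imwrite("pics/p6.png",cv2.resize(b,(660,420)))
for t in tools("scene",im,(165,205,270,295)): print(t[0].round(),t[1].round(),t[2].round(3),t[3].round(3))
E
python3 go.py .553 -.318 .297
```

```text
time: 18.08
position: [0.5561, -0.1057, 0.1906]
tool_rot: [0.564, 0.556, 0.435, -0.428]
ft_force: [1.0, -0.2, 0.2]
grip_width: 0.0125
grip_force: 30.0
time: 18.45
position: [0.5559, -0.1049, 0.1624]
tool_rot: [0.564, 0.557, 0.435, -0.428]
ft_force: [0.1, -0.2, -0.3]
grip_width: 0.0126
grip_force: 30.0
time: 19.08
position: [0.5545, -0.1919, 0.1862]
tool_rot: [0.563, 0.557, 0.435, -0.429]
ft_force: [0.9, 0.4, 0.2]
grip_width: 0.0259
grip_force: 0.0
time: 19.58
position: [0.554, -0.2471, 0.2973]
tool_rot: [0.563, 0.559, 0.435, -0.425]
ft_force: [-0.4, -0.2, -0.5]
grip_width: 0.0434
grip_force: 0.0
[212. 204.] [190. 250.] [ 0.388 -0.369  0.009] [ 0.551 -0.359  0.009]
t 19.62 pos [ 0.554 -0.247  0.295] q [-0.865  0.857  1.266  0.815  2.073 -0.88 ] w 0.0431 F [-0.088 -0.334  0.313]
shift cm [-1.665  0.03  -6.923]
```

View pics/p6.png

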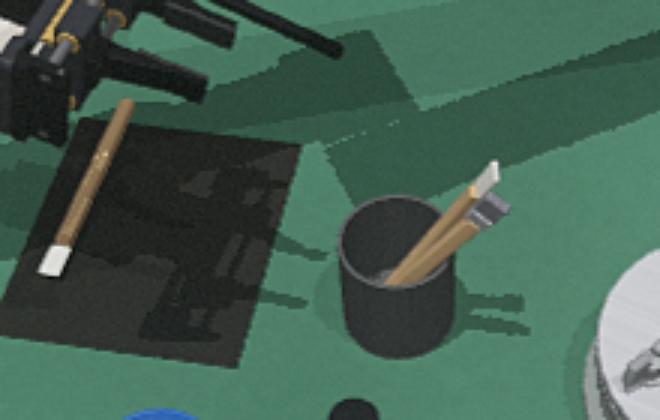

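Scene crop: the brush now stands in the cup beside the scraper. The third tool has been knocked a few centimetres, so its handle now runs from (130,100) to (65,245) in the crop. I'll measure it again from close by.

```bash
python3 -m crank '[[0,0,0,-0.005,-0.164,0.007,0.5],[0,0,0,-0.005,-0.164,0.007,0.5],[0,0,0,-0.005,-0.164,0.007,0.5],[0,0,0,-0.005,-0.164,0.007,0.5],[0,0,0,-0.005,-0.164,0.007,0.5]]'
python3 -m crank '[[0,0,0,-0.005,-0.164,0.007,0.5],[0,0,0,-0.005,-0.164,0.007,0.5],[0,0,0,-0.005,-0.164,0.007,0.5],[0,0,0,0,0,0.18,0.5],[0,0,0,0,0,0.18,0.5]]'
python3 -m crank '[[0,0,0,0,0,0.18,0.5],[0,0,0,0,0,0.18,0.5],[0,0,0,0,0,0.18,0.5],[0,0,0,0,0,0.18,0.5],[0,0,0,0,0,0.18,0.5]]'
python3 -m crank '[[0,0,0,0,0,0.18,0.5],[0,0,0,0,0,0,0.5]]'
python3 -c "
from h import *
for n,r in (('scene',(165,190,262,295)),('side',(290,300,410,390))):
  for t in tools(n,cams.camera(n),r): print(t[0].round(),t[1].round(),t[2].round(3),t[3].round(3))"
python3 go.py .526 -.362 .2 .06
```

```text
time: 20.25
position: [0.5532, -0.2467, 0.2921]
tool_rot: [0.706, 0.666, 0.172, -0.17]
ft_force: [-0.3, -0.0, 0.1]
grip_width: 0.0437
grip_force: 0.0
time: 20.88
position: [0.5532, -0.2454, 0.2919]
tool_rot: [0.845, 0.535, -0.001, -0.001]
ft_force: [-0.9, 0.0, -0.1]
grip_width: 0.0434
grip_force: 0.0
time: 21.5
position: [0.5531, -0.2462, 0.2916]
tool_rot: [0.994, 0.113, -0.001, -0.001]
ft_force: [-1.2, -0.2, 0.3]
grip_width: 0.0432
grip_force: 0.0
time: 21.75
position: [0.5532, -0.2462, 0.2918]
tool_rot: [1.0, 0.027, -0.001, -0.001]
ft_force: [-0.1, -0.3, 0.6]
grip_width: 0.0436
grip_force: 0.0
[212. 203.] [190. 251.] [ 0.382 -0.371  0.009] [ 0.552 -0.36   0.009]
[374. 346.] [312. 365.] [ 0.556 -0.357  0.01 ] [ 0.387 -0.369  0.01 ]
t 21.85 pos [ 0.553 -0.246  0.292] q [-0.603  0.502  1.482 -0.     1.16   0.912] w 0.0434 F [ 0.259  0.145 -0.657]
shift cm [-3.36  11.416  9.225]
turn [-0.001  0.002 -0.004]
```

```bash
python3 -m crank '[[-1.12,3.8,3.07,0,0,-0.004,0.5],[-1.12,3.8,3.07,0,0,0,0.5],[-1.12,3.8,3.07,0,0,0,0.5],[0,0,0,0,0,0,0.5],[0,0,0,0,0,0,0.5]]'
python3 - <<'E'
from h import *
i=cams.camera_info("wrist");im=cams.camera("wrist")
for t in tools("wrist",im,(250,120,500,330),info=i): print(t[0].round(),t[1].round(),t[2].round(3),t[3].round(3))
E
python3 go.py .526 -.361 .0745 .065
```

```text
time: 22.48
position: [0.5265, -0.3616, 0.201]
tool_rot: [1.0, 0.029, -0.0, -0.0]
ft_force: [0.5, -0.4, 0.2]
grip_width: 0.0436
grip_force: 0.0
[423. 312.] [423. 329.] [ 0.459 -0.456  0.01 ] [ 0.442 -0.459  0.01 ]
[318. 199.] [318. 326.] [ 0.553 -0.358  0.01 ] [ 0.442 -0.364  0.01 ]
t 22.52 pos [ 0.527 -0.361  0.202] q [-0.776  0.652  1.476  0.     1.013  0.737] w 0.0434 F [ 0.34  -0.048  0.26 ]
shift cm [-0.095 -0.03  12.721]
turn [ 0.    -0.001 -0.007]
```

```bash
python3 -m crank '[[-0.1,0,4,0,0,0,0.5],[0,0,4,0,0,0,0.5],[0,0,3,0,0,0,0.5],[0,0,1.7,0,0,0,0.5],[0,0,0,0,0,0,0.5]]' 30
python3 -m crank '[[0,0,0,0,0,0,1],[0,0,0,0,0,0,1],[0,0,0,0,0,0,1],[0,0,0,0,0,0,1],[0,0,0,0,0,0,1]]' 30
python3 -m crank '[[0,0,-3,0,0,0,1],[0,0,-5,0,0,0,1],[0,-2,-5,0,0,0,1],[1,-4,-5,0,0,0,1],[1,-4,-4,0,0,0,1]]'
python3 -m crank '[[0,0,0,0,0,-0.18,1],[0,0,0,0,0,-0.18,1],[0,0,0,0,0,-0.18,1],[0,0,0,0,0,-0.18,1],[0,0,0,0,0,-0.18,1]]'
python3 -m crank '[[0,0,0,0,0,-0.18,1],[0,0,0,0,0,-0.18,1],[0,0,0,0,0,-0.18,1],[0,0,0,0,0,0,1],[0,0,0,0,0,0,1]]'
python3 -m crank '[[0,0,0,0.005,0.164,-0.007,1],[0,0,0,0.005,0.164,-0.007,1],[0,0,0,0.005,0.164,-0.007,1],[0,0,0,0.005,0.164,-0.007,1],[0,0,0,0.005,0.164,-0.007,1]]'
python3 -m crank '[[0,0,0,0.005,0.164,-0.007,1],[0,0,0,0.005,0.164,-0.007,1],[0,0,0,0.005,0.164,-0.007,1],[0,0,0,0,0,0,1],[0,0,0,0,0,0,1]]'
python3 go.py .539 -.113 .295 0 .966 -.259 0 .259 .966
```

```text
time: 23.15
position: [0.5264, -0.3615, 0.0747]
tool_rot: [1.0, 0.029, 0.0, 0.0]
ft_force: [-0.5, -0.5, -0.5]
grip_width: 0.0436
grip_force: 0.0
time: 23.78
position: [0.5255, -0.3621, 0.0744]
tool_rot: [1.0, 0.028, 0.0, 0.0]
ft_force: [-0.3, 0.7, 1.5]
grip_width: 0.0126
grip_force: 30.0
time: 24.4
position: [0.5396, -0.2619, 0.2942]
tool_rot: [1.0, 0.028, 0.001, 0.0]
ft_force: [1.8, -0.1, 0.0]
grip_width: 0.0128
grip_force: 30.0
time: 25.02
position: [0.5392, -0.2623, 0.2921]
tool_rot: [0.886, 0.463, -0.0, -0.0]
ft_force: [0.2, 0.3, 0.1]
grip_width: 0.0126
grip_force: 30.0
time: 25.65
position: [0.5394, -0.2624, 0.2922]
tool_rot: [0.734, 0.68, 0.0, -0.0]
ft_force: [-0.9, -0.8, -0.9]
grip_width: 0.0129
grip_force: 30.0
time: 26.28
position: [0.5396, -0.2631, 0.2926]
tool_rot: [0.66, 0.635, 0.285, -0.281]
ft_force: [-0.1, 1.0, -0.7]
grip_width: 0.0126
grip_force: 30.0
time: 26.9
position: [0.5397, -0.2625, 0.2925]
tool_rot: [0.563, 0.558, 0.433, -0.428]
ft_force: [-0.4, 0.4, 0.1]
grip_width: 0.0127
grip_force: 30.0
t 26.9 pos [ 0.54  -0.262  0.293] q [-0.893  0.862  1.265  0.786  2.091 -0.901] w 0.0127 F [-0.362  0.355  0.104]
shift cm [ 4.102 -0.222 14.373]
turn [ 0.01  -0.001 -0.001]
```

```bash
python3 -m crank '[[1.03,-0.05,3.55,0,0,0,1],[1.03,-0.05,3.55,0,0,0,1],[1.03,-0.05,3.55,0,0,0,1],[1.03,-0.05,3.55,0,0,0,1],[0,0,0,0,0,0,1]]'
python3 go.py .538 -.115 .165
python3 - <<'E'
from h import *
b=cams.camera("scene")[170:310,200:400,::-1]
cv2.imwrite("pics/p7.png",cv2.resize(b,(600,420)))
E
```

```text
time: 27.52
position: [0.5386, -0.1116, 0.2977]
tool_rot: [0.562, 0.56, 0.433, -0.429]
ft_force: [0.5, -0.7, -0.5]
grip_width: 0.0124
grip_force: 30.0
t 27.52 pos [ 0.539 -0.112  0.298] q [-0.739  0.758  1.527  0.86   1.896 -0.939] w 0.0124 F [ 0.508 -0.73  -0.545]
shift cm [-12.905  -0.095   3.093]
```

View pics/p7.png

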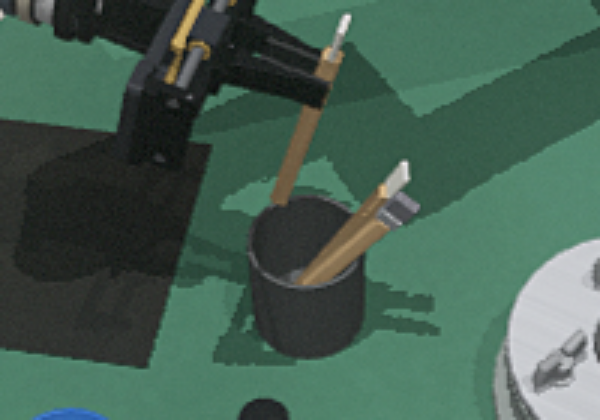

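Scene crop: the third tool hangs upright over the cup with its foot at (282,200). The other two lean away towards +y, so the -y side is free to lower into.

```bash
python3 -m crank '[[-2.53,0,0.6,0,0,0,1],[-2.53,0,0.6,0,0,0,1],[-2.53,0,0.6,0,0,0,1],[-2.5,0,0.6,0,0,0,1],[0,0,0,0,0,0,1]]'
python3 -m crank '[[-2.0,0,0.5,0,0,0,1],[-0.8,0,0.2,0,0,0,1],[0,0,0,0,0,0,1]]'
python3 -m crank '[[0,0,0,0,0,0,0.7],[0,0,0,0,0,0,0.7],[0,0,-1,0,0,0,0.7],[0,0,-3,0,0,0,0.7],[0,0,-5,0,0,0,0.7]]'
python3 -m crank '[[0,0,-5,0,0,0,0.5],[4,0,-3,0,0,0,0.5],[5,0,0,0,0,0,0.5],[0,0,0,0,0,0,0.5]]'
python3 - <<'E'
from h import *
im=cams.camera("scene");b=im[170:310,200:400,::-1];c=cams.camera("side")[190:330,260:400,::-1]
cv2.imwrite("pics/p8.png",np.hstack([cv2.resize(b,(480,336)),cv2.resize(c,(316,336))]))
E
python3 go.py .552 .05 .25 2.7
```

```text
time: 28.2
position: [0.5393, -0.1183, 0.1912]
tool_rot: [0.563, 0.558, 0.434, -0.429]
ft_force: [-0.0, -0.3, 0.6]
grip_width: 0.0125
grip_force: 30.0
time: 28.58
position: [0.5393, -0.1178, 0.163]
tool_rot: [0.563, 0.558, 0.434, -0.429]
ft_force: [0.9, 0.7, -0.8]
grip_width: 0.0127
grip_force: 30.0
time: 29.2
position: [0.5381, -0.2045, 0.1868]
tool_rot: [0.562, 0.558, 0.434, -0.43]
ft_force: [0.4, -1.3, 0.4]
grip_width: 0.0257
grip_force: 0.0
time: 29.7
position: [0.5378, -0.2598, 0.2977]
tool_rot: [0.562, 0.56, 0.434, -0.426]
ft_force: [0.7, -0.2, -0.3]
grip_width: 0.0428
grip_force: 0.0
t 29.8 pos [ 0.537 -0.259  0.294] q [-0.893  0.855  1.276  0.785  2.088 -0.906] w 0.0433 F [ 0.152 -0.16  -0.084]
shift cm [ 3.678  1.138 31.027]
turn [ 0.743 -1.156 -0.963]
```

View pics/p8.png

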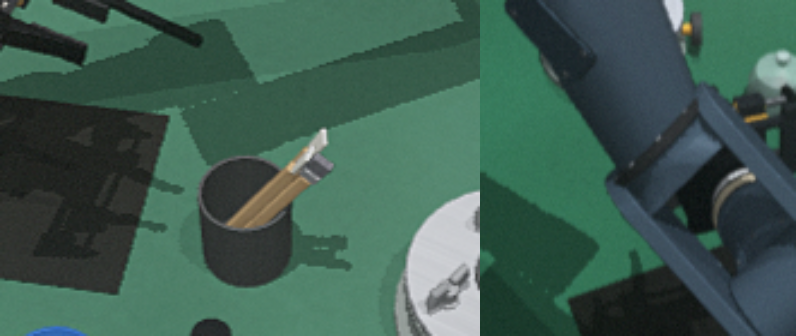

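All three tools now stand in the cup with their heads up against the +y rim, at (320,145) in the left half. Next I'll bring the wrist camera over the tester.

```bash
python3 -m crank '[[0,0,0,-0.005,-0.164,0.007,0.6],[0,0,0,-0.005,-0.164,0.007,0.6],[0,0,0,-0.005,-0.164,0.007,0.6],[0,0,0,-0.005,-0.164,0.007,0.6],[0,0,0,-0.005,-0.164,0.007,0.6]]'
python3 -m crank '[[0,0,0,-0.005,-0.164,0.007,0.6],[0,0,0,-0.005,-0.164,0.007,0.6],[0,0,0,-0.005,-0.164,0.007,0.6],[0,0,-1,0,0,-0.18,0.6],[0,0,-1,0,0,-0.18,0.6]]'
python3 -m crank '[[0,0,-1,0,0,-0.18,0.6],[0,0,-1,0,0,-0.18,0.6],[0,0,-1,0,0,-0.18,0.6],[0,0,0,0,0,-0.18,0.6],[0,0,0,0,0,-0.12,0.6]]'
python3 go.py .66 .155 .32 2.7
```

```text
time: 30.42
position: [0.5371, -0.2593, 0.2924]
tool_rot: [0.704, 0.667, 0.171, -0.171]
ft_force: [-0.5, 0.8, -0.6]
grip_width: 0.0351
grip_force: 0.0
time: 31.05
position: [0.537, -0.258, 0.3122]
tool_rot: [0.596, 0.803, -0.0, -0.002]
ft_force: [-0.4, -0.2, 0.1]
grip_width: 0.0345
grip_force: 0.0
time: 31.68
position: [0.5371, -0.2588, 0.342]
tool_rot: [0.218, 0.976, 0.001, -0.002]
ft_force: [0.5, -0.3, 0.2]
grip_width: 0.0344
grip_force: 0.0
t 31.68 pos [ 0.537 -0.259  0.342] q [-0.636  0.437  1.446 -0.     1.262 -1.766] w 0.0344 F [ 0.512 -0.28   0.215]
shift cm [ 6.512 42.673  2.24 ]
turn [ 0.    -0.004  0.001]
```

```bash
python3 -m crank '[[0.65,4.27,0.2,0,0,0,0.6],[0.65,4.27,0.2,0,0,0,0.6],[0.65,4.27,0.2,0,0,0,0.6],[0.65,4.27,0.2,0,0,0,0.6],[0.65,4.27,0.2,0,0,0,0.6]]'
python3 -m crank '[[0.65,4.27,0.2,0,0,0,0.6],[0.65,4.27,0.2,0,0,0,0.6],[0.65,4.27,0.2,0,0,0,0.6],[0.65,4.27,0.2,0,0,0,0.6],[0.65,4.27,0.2,0,0,0,0.6]]'
python3 -m crank '[[0,0,0,0,0,0,0.6],[0,0,0,0,0,0,0.6]]'
python3 - <<'E'
from h import *
import json
i=cams.camera_info("wrist");im=cams.camera("wrist");cv2.imwrite("pics/w3.png",im[:,:,::-1])
np.savez("w3.npz",K=i["intrinsics"],P=i["pose"])
P=i["pose"];Q=np.linalg.inv(P)
for c in((.553,.205,.076),):
    v=(Q@np.r_[c,1])[:3];r=np.hypot(*v[:2]);a=np.arctan2(r,v[2]);print(v[:2]/r*a*i["intrinsics"][0,0]+i["intrinsics"][:2,2])
E
python3 go.py .66 .155 .32 2.7
```

```text
time: 32.3
position: [0.5998, -0.051, 0.3318]
tool_rot: [0.221, 0.975, -0.0, -0.002]
ft_force: [-0.6, -0.8, -0.3]
grip_width: 0.0348
grip_force: 0.0
time: 32.92
position: [0.6624, 0.1556, 0.3214]
tool_rot: [0.221, 0.975, -0.001, -0.002]
ft_force: [0.3, -0.3, -0.4]
grip_width: 0.035
grip_force: 0.0
time: 33.17
position: [0.6621, 0.1541, 0.322]
tool_rot: [0.22, 0.975, -0.001, -0.002]
ft_force: [-0.4, 0.2, -0.1]
grip_width: 0.0348
grip_force: 0.0
[317.06175144  90.49618905]
t 33.23 pos [0.662 0.154 0.323] q [ 0.064  0.577  1.248 -0.001  1.32  -1.061] w 0.0345 F [ 0.486 -1.161  0.57 ]
shift cm [0.256 0.04  0.255]
turn [-0.002 -0.002 -0.004]
```

View pics/w3.png

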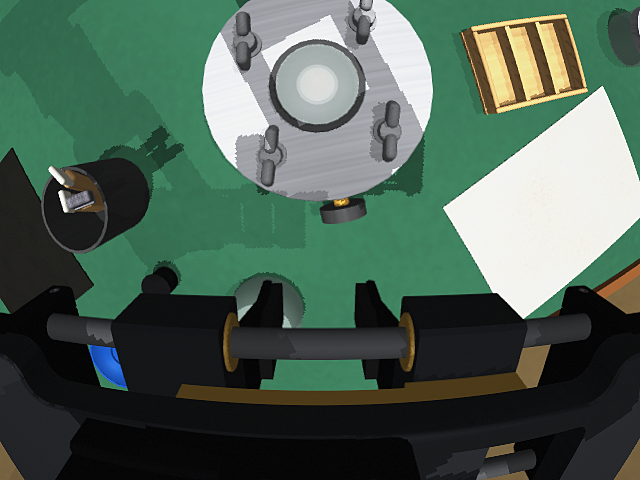

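Wrist view: the tester's glass is at (317,85) and the gauge at (343,208). The wings are at (243,41), (362,20), (391,130) and (270,156). I'll turn those into points and fit the centre and rotation.

```bash
python3 - <<'E'
from h import *
from scipy.optimize import least_squares
np.set_printoptions(precision=4,suppress=True)
f=np.load("w3.npz");i=dict(intrinsics=f["K"],pose=f["P"])
pl=lambda px,z:plane("wrist",px,z,i)
wc=[(391,130),(362,20),(243,41),(270,156)] # guess screws 0,1,2,3
W=np.array([pl(p,.098)[:2] for p in wc]);print("wings\n",W)
c=W.mean(0);print("mean",c,"r",np.linalg.norm(W-c,axis=1),"ang-45k",[np.degrees(np.arctan2(*(w-c)[::-1]))-(45+90*k) for k,w in enumerate(W)])
print("gauge",pl((343,208),.032),"glass top",pl((317,84),.097))
for k,(a,b) in enumerate([((391,106),(390,156)),((360,2),(362,40)),((243,16),(243,66)),((273,128),(266,182))]):
    d=(pl(b,.1)-pl(a,.1)); print(k,"len",np.linalg.norm(d[:2]),"yaw",np.arctan2(d[1],d[0]))
im=cv2.imread("pics/w3.png");h=cv2.cvtColor(im,cv2.COLOR_BGR2HSV)
m=cv2.inRange(h,(35,80,0),(95,255,255));E=[]
for r in range(20,170,4):   # first green outside the cover, left and right
    for s in(-1,1):
        x=317
        while 5<x<635 and not m[r,x:x+8*s:s].all(): x+=s
        q=pl((x,r),.076)[:2]; 
        if abs(np.linalg.norm(q-c)-.107)<.012:E.append(q)
E=np.array(E);s=least_squares(lambda p:np.hypot(*(E-p[:2]).T)-.107,c,loss="soft_l1",f_scale=.001);print("cover",s.x,len(E),np.abs(s.fun).mean())
E
```

```text
wings
 [[0.6119 0.2467]
 [0.514  0.2658]
 [0.4866 0.167 ]
 [0.5883 0.1439]]
mean [0.5502 0.2059] r [0.074  0.0701 0.0745 0.0728] ang-45k [np.float64(-11.51159635641799), np.float64(-13.887638881759088), np.float64(-373.6050148782781), np.float64(-373.40451495399617)]
gauge [0.6702 0.1789 0.032 ] glass top [0.5502 0.2064 0.097 ]
0 len 0.04295491570195446 yaw -0.44764493250194415
1 len 0.035513498691978264 yaw -0.40875581134700734
2 len 0.04592504718487765 yaw -0.43072558422702073
3 len 0.04662559471267145 yaw -0.5916182849345593
cover [0.5487 0.2069] 76 0.0003682564394995723
```

The fit agrees: the centre is about (0.550,0.206), the rotation about -0.227 rad and the screw radius 70-75 mm. The screws start at about 0.2, 0.2, 0.2 and 0.35. Screw 0 is first.

```bash
cat > sc.py <<'E'
# usage: sc.py screw angle z -> shift and turn to put gripper over that screw with wings at that angle
import sys,subprocess,numpy as np
k=int(sys.argv[1]);th=-.227;a=np.pi/4+k*np.pi/2+th
print(subprocess.run(["python3","go.py",*map(str,(.550+.075*np.cos(a),.206+.075*np.sin(a),sys.argv[3],th+np.pi-float(sys.argv[2])))],capture_output=True,text=True).stdout)
E
python3 sc.py 0 0.22 .2
```

```text
t 33.23 pos [0.662 0.154 0.323] q [ 0.064  0.577  1.248 -0.001  1.32  -1.061] w 0.0345 F [ 0.486 -1.161  0.57 ]
shift cm [ 8.328  6.252 12.259]
turn [-0.002 -0.002  0.002]
```

```bash
python3 -m crank '[[2.78,2.08,4.1,0,0,0,0.66],[2.78,2.08,4.1,0,0,0,0.66],[2.77,2.08,4.05,0,0,0,0.66],[0,0,0,0,0,0,0.66],[0,0,0,0,0,0,0.66]]'
python3 sc.py 0 0.22 .161
python3 - <<'E'
from h import *
im=cams.camera("wrist");cv2.imwrite("pics/w4.png",im[:,:,::-1])
E
```

```text
time: 33.85
position: [0.6154, 0.2454, 0.202]
tool_rot: [0.221, 0.975, 0.0, 0.001]
ft_force: [-1.0, -0.9, 0.7]
grip_width: 0.0296
grip_force: 0.0
t 33.85 pos [0.615 0.245 0.202] q [ 0.211  0.68   1.411 -0.001  1.049 -0.913] w 0.0296 F [-1.003 -0.94   0.734]
shift cm [ 0.179 -0.051  4.1  ]
turn [0.    0.002 0.001]
```

View pics/w4.png

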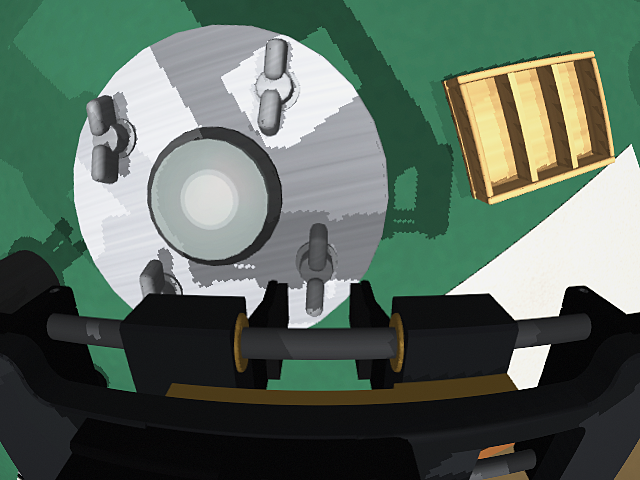

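Wrist view: wing 0, at (317,270), is centred between the fingertips at (275,285) and (360,285) and is lined up with the tool's x axis. I'll go down, grip and turn about 1.0 rad. That was my last picture, so the readings guide me from here.

```bash
python3 -m crank '[[0.18,0,2.0,0,0,0,0.66],[0,0,2.1,0,0,0,0.66],[0,0,0,0,0,0,0.66]]' 25
python3 -m crank '[[0,0,0,0,0,0,1],[0,0,0,0,0,0,1],[0,0,0,0,0,0,1],[0,0,0,0,0,0,1]]' 25
python3 -m crank '[[0,0,0,0,0,0.1,1],[0,0,0,0,0,0.1,1],[0,0,0,0,0,0,1]]'
python3 sc.py 0 1.25 .161
```

```text
time: 34.28
position: [0.6132, 0.2459, 0.1604]
tool_rot: [0.221, 0.975, -0.0, -0.0]
ft_force: [-0.3, 0.6, 0.6]
grip_width: 0.0297
grip_force: 0.0
time: 34.78
position: [0.6132, 0.2453, 0.1619]
tool_rot: [0.22, 0.975, -0.002, 0.001]
ft_force: [-0.7, -5.7, 2.4]
grip_width: 0.0176
grip_force: 25.0
time: 35.15
position: [0.6132, 0.2454, 0.1618]
tool_rot: [0.317, 0.949, -0.002, 0.001]
ft_force: [-0.3, -4.5, 2.6]
grip_width: 0.0179
grip_force: 25.0
t 35.15 pos [0.613 0.245 0.162] q [ 0.213  0.729  1.44  -0.005  0.972 -0.711] w 0.0179 F [-0.269 -4.508  2.608]
shift cm [-0.014  0.049  0.084]
turn [-0.001  0.004  0.833]
```

The opening reads 17.8 mm, not 10, so the pads are probably on the hub. I'll open, go 8 mm up and grip again on the wings.

```bash
python3 -m crank '[[0,0,0,0,0,0,0.66],[0,0,0,0,0,0,0.66],[0,0,-0.8,0,0,0,0.66],[0,0,0,0,0,0,0.66]]' 25
python3 -m crank '[[0,0,0,0,0,0,1],[0,0,0,0,0,0,1],[0,0,0,0,0,0,1],[0,0,0,0,0,0,1]]' 25
python3 - <<'E'
from h import *
i=cams.camera_info("wrist");im=cams.camera("wrist");np.savez("w5.npz",K=i["intrinsics"],P=i["pose"]);cv2.imwrite("pics/w5.png",im[:,:,::-1])
o=robot.get_obs();print(o["moment"],o["ft_force"])
E
```

```text
time: 35.65
position: [0.6133, 0.2479, 0.1695]
tool_rot: [0.317, 0.949, 0.001, 0.001]
ft_force: [-0.7, 0.6, 0.3]
grip_width: 0.0294
grip_force: 0.0
time: 36.15
position: [0.6118, 0.2466, 0.168]
tool_rot: [0.317, 0.948, -0.001, -0.001]
ft_force: [-2.4, -4.2, 1.7]
grip_width: 0.0094
grip_force: 25.0
[-0.73721123  0.34591696 -0.04311775] [-2.2110298  -3.64514721  1.78825169]
```

The opening is now 9.4 mm, so the wings are gripped squarely at TCP height 0.169. I'll turn to 1.25.

```bash
python3 -m crank '[[0,0,0,0,0,0.167,1],[0,0,0,0,0,0.167,1],[0,0,0,0,0,0.167,1],[0,0,0,0,0,0.167,1],[0,0,0,0,0,0.167,1]]'
python3 -m crank '[[0,0,0,0,0,0,1],[0,0,0,0,0,0,1]]'
python3 sc.py 0 1.25 .169
python3 -m crank '[[0,0,0,0,0,0,0.66],[0,0,0,0,0,0,0.66],[0,0,-4,0,0,0,0.66],[0,0,0,0,0,0,0.66]]' 25
python3 sc.py 2 0.2 .21
```

```text
time: 36.83
position: [0.6133, 0.2474, 0.1681]
tool_rot: [0.676, 0.737, 0.001, 0.001]
ft_force: [1.0, -1.3, -0.9]
grip_width: 0.0092
grip_force: 25.0
time: 37.08
position: [0.6134, 0.2474, 0.1681]
tool_rot: [0.674, 0.739, 0.001, 0.001]
ft_force: [4.0, -1.1, -3.2]
grip_width: 0.0094
grip_force: 25.0
t 37.08 pos [0.613 0.247 0.168] q [ 0.215  0.722  1.436 -0.     0.983  0.122] w 0.0094 F [ 4.018 -1.111 -3.179]
shift cm [-0.168  0.009 -0.092]
turn [ 0.002 -0.    -0.001]

time: 37.58
position: [0.6144, 0.2483, 0.2118]
tool_rot: [0.674, 0.739, 0.003, 0.002]
ft_force: [0.8, -1.1, 0.3]
grip_width: 0.0289
grip_force: 0.0
t 37.58 pos [0.614 0.248 0.212] q [0.216 0.666 1.408 0.001 1.06  0.124] w 0.0289 F [ 0.754 -1.148  0.256]
shift cm [ -6.999 -13.5     0.072]
turn [ 0.007  0.002 -1.052]
```

```bash
python3 -m crank '[[-1.75,-3.37,0,0,0,0,0.66],[-1.75,-3.37,0,0,0,0,0.66],[-1.75,-3.37,0,0,0,0,0.66],[-1.75,-3.37,0,0,0,0,0.66],[0,0,0,0,0,-0.175,0.66]]'
python3 -m crank '[[0,0,0,0,0,-0.175,0.66],[0,0,0,0,0,-0.175,0.66],[0,0,0,0,0,-0.175,0.66],[0,0,0,0,0,-0.175,0.66],[0,0,0,0,0,-0.175,0.66]]'
python3 -m crank '[[0,0,0,0,0,0,0.66]]'
python3 sc.py 2 0.2 .169
```

```text
time: 38.2
position: [0.4808, 0.1646, 0.2076]
tool_rot: [0.605, 0.796, -0.002, -0.002]
ft_force: [0.4, 1.4, 0.6]
grip_width: 0.0297
grip_force: 0.0
time: 38.83
position: [0.4842, 0.1656, 0.2079]
tool_rot: [0.21, 0.978, 0.0, -0.001]
ft_force: [1.2, 0.4, 0.4]
grip_width: 0.0294
grip_force: 0.0
time: 38.95
position: [0.4843, 0.1656, 0.208]
tool_rot: [0.214, 0.977, -0.0, -0.0]
ft_force: [0.3, 0.2, -0.1]
grip_width: 0.0297
grip_force: 0.0
t 38.95 pos [0.484 0.166 0.208] q [ 0.111  0.503  1.796  0.     0.844 -1.029] w 0.0297 F [ 0.33   0.183 -0.09 ]
shift cm [-0.17   0.148  3.896]
turn [-0.    -0.001 -0.004]
```

```bash
python3 -m crank '[[-0.17,0.15,2.0,0,0,0,0.66],[0,0,1.9,0,0,0,0.66],[0,0,0,0,0,0,0.66]]' 25
python3 -m crank '[[0,0,0,0,0,0,1],[0,0,0,0,0,0,1],[0,0,0,0,0,0,1],[0,0,0,0,0,0,1]]' 25
python3 sc.py 2 1.25 .169
```

```text
time: 39.33
position: [0.4858, 0.1661, 0.1681]
tool_rot: [0.214, 0.977, -0.001, -0.002]
ft_force: [-1.0, 0.4, 0.4]
grip_width: 0.0296
grip_force: 0.0
time: 39.83
position: [0.487, 0.1656, 0.1699]
tool_rot: [0.213, 0.977, -0.0, 0.0]
ft_force: [-0.8, -4.4, 5.3]
grip_width: 0.0092
grip_force: 25.0
t 39.83 pos [0.487 0.166 0.17 ] q [ 0.111  0.57   1.818 -0.002  0.754 -1.03 ] w 0.0092 F [-0.764 -4.399  5.267]
shift cm [0.08  0.035 0.092]
turn [-0.     0.001  1.048]
```

Gripped at 9.2 mm. I'll turn by 1.05 rad.

```bash
python3 -m crank '[[0,0,0,0,0,0.175,1],[0,0,0,0,0,0.175,1],[0,0,0,0,0,0.175,1],[0,0,0,0,0,0.175,1],[0,0,0,0,0,0.175,1]]'
python3 -m crank '[[0,0,0,0,0,0.175,1],[0,0,0,0,0,0,1],[0,0,0,0,0,0,1]]'
python3 sc.py 2 1.25 .169
python3 -m crank '[[0,0,0,0,0,0,0.66],[0,0,0,0,0,0,0.66],[0,0,-4,0,0,0,0.66],[0,0,0,0,0,0,0.66]]' 25
python3 sc.py 1 0.18 .21
```

```text
time: 40.45
position: [0.4866, 0.1653, 0.1699]
tool_rot: [0.609, 0.793, -0.001, 0.0]
ft_force: [-1.2, -4.7, 5.5]
grip_width: 0.0095
grip_force: 25.0
time: 40.83
position: [0.4864, 0.1652, 0.1699]
tool_rot: [0.674, 0.739, -0.001, 0.0]
ft_force: [-2.7, -4.0, 5.6]
grip_width: 0.0094
grip_force: 25.0
t 40.83 pos [0.486 0.165 0.17 ] q [ 0.11   0.57   1.818 -0.002  0.755  0.021] w 0.0094 F [-2.746 -3.977  5.598]
shift cm [0.104 0.006 0.091]
turn [-0.001  0.002 -0.002]

time: 41.32
position: [0.4887, 0.1667, 0.2113]
tool_rot: [0.674, 0.739, 0.003, 0.002]
ft_force: [-0.0, -0.3, -0.0]
grip_width: 0.0289
grip_force: 0.0
t 41.33 pos [0.489 0.167 0.211] q [0.112 0.5   1.786 0.001 0.849 0.02 ] w 0.0289 F [-0.046 -0.278 -0.042]
shift cm [10.048  3.084  0.161]
turn [ 0.006  0.003 -1.073]
```

```bash
python3 -m crank '[[3.35,1.03,0.05,0,0,0,0.66],[3.35,1.03,0,0,0,0,0.66],[3.35,1.02,0,0,0,0,0.66],[0,0,0,0,0,-0.179,0.66],[0,0,0,0,0,-0.179,0.66]]'
python3 -m crank '[[0,0,0,0,0,-0.179,0.66],[0,0,0,0,0,-0.179,0.66],[0,0,0,0,0,-0.179,0.66],[0,0,0,0,0,-0.179,0.66],[0,0,0,0,0,0,0.66]]'
python3 sc.py 1 0.18 .169
```

```text
time: 41.95
position: [0.5078, 0.2698, 0.2075]
tool_rot: [0.529, 0.849, -0.0, -0.001]
ft_force: [-0.7, -0.4, -0.8]
grip_width: 0.0298
grip_force: 0.0
time: 42.58
position: [0.508, 0.2691, 0.2078]
tool_rot: [0.203, 0.979, -0.0, -0.001]
ft_force: [0.3, -0.1, 0.6]
grip_width: 0.0294
grip_force: 0.0
t 42.58 pos [0.508 0.269 0.208] q [ 0.293  0.571  1.638  0.     0.933 -0.87 ] w 0.0294 F [ 0.289 -0.107  0.563]
shift cm [-0.191  0.138  3.881]
turn [-0.001 -0.001 -0.001]
```

```bash
python3 -m crank '[[-0.19,0.14,2.0,0,0,0,0.66],[0,0,1.9,0,0,0,0.66],[0,0,0,0,0,0,0.66]]' 25
python3 -m crank '[[0,0,0,0,0,0,1],[0,0,0,0,0,0,1],[0,0,0,0,0,0,1],[0,0,0,0,0,0,1]]' 25
python3 -m crank '[[0,0,0,0,0,0.179,1],[0,0,0,0,0,0.179,1],[0,0,0,0,0,0.179,1],[0,0,0,0,0,0.179,1],[0,0,0,0,0,0.179,1]]'
python3 -m crank '[[0,0,0,0,0,0.179,1],[0,0,0,0,0,0,1],[0,0,0,0,0,0,1]]'
python3 sc.py 1 1.25 .169
python3 -m crank '[[0,0,0,0,0,0,0.66],[0,0,0,0,0,0,0.66],[0,0,-4,0,0,0,0.66],[0,0,0,0,0,0,0.66]]' 25
python3 sc.py 3 0.36 .21
```

```text
time: 42.95
position: [0.5096, 0.2693, 0.168]
tool_rot: [0.203, 0.979, -0.001, -0.002]
ft_force: [-0.4, 0.7, 0.2]
grip_width: 0.0291
grip_force: 0.0
time: 43.45
position: [0.5108, 0.269, 0.1705]
tool_rot: [0.202, 0.979, -0.0, 0.0]
ft_force: [-0.3, -4.1, 4.0]
grip_width: 0.0093
grip_force: 24.2
time: 44.08
position: [0.5107, 0.2685, 0.1705]
tool_rot: [0.607, 0.794, -0.001, 0.001]
ft_force: [-1.4, -5.0, 5.5]
grip_width: 0.0093
grip_force: 25.0
time: 44.45
position: [0.5106, 0.2685, 0.1705]
tool_rot: [0.674, 0.739, -0.001, 0.001]
ft_force: [-1.7, -5.8, 4.7]
grip_width: 0.0089
grip_force: 25.0
t 44.45 pos [0.511 0.268 0.17 ] q [ 0.291  0.629  1.658 -0.002  0.855  0.201] w 0.0089 F [-1.672 -5.821  4.699]
shift cm [ 0.114 -0.024  0.146]
turn [-0.001  0.002 -0.002]

time: 44.95
position: [0.5126, 0.2706, 0.2122]
tool_rot: [0.674, 0.739, 0.003, 0.002]
ft_force: [-0.6, 0.3, 1.1]
grip_width: 0.0287
grip_force: 0.0
t 44.95 pos [0.513 0.271 0.212] q [0.293 0.568 1.628 0.001 0.938 0.201] w 0.0287 F [-0.594  0.293  1.097]
shift cm [-13.471   6.514   0.24 ]
turn [ 0.007  0.001 -0.893]
```

```bash
python3 -m crank '[[-3.4,1.63,0,0,0,0,0.66],[-3.4,1.63,0,0,0,0,0.66],[-3.4,1.63,0,0,0,0,0.66],[-3.4,1.63,0,0,0,0,0.66],[0,0,0,0,0,-0.179,0.66]]'
python3 -m crank '[[0,0,0,0,0,-0.179,0.66],[0,0,0,0,0,-0.179,0.66],[0,0,0,0,0,-0.179,0.66],[0,0,0,0,0,-0.179,0.66],[0,0,0,0,0,0,0.66]]'
python3 sc.py 3 0.36 .169
```

```text
time: 45.58
position: [0.5897, 0.1377, 0.2088]
tool_rot: [0.605, 0.796, 0.0, 0.0]
ft_force: [0.2, -0.6, 0.3]
grip_width: 0.0293
grip_force: 0.0
time: 46.2
position: [0.5877, 0.1403, 0.2088]
tool_rot: [0.289, 0.957, -0.0, -0.001]
ft_force: [0.6, 0.2, -0.2]
grip_width: 0.0296
grip_force: 0.0
t 46.2 pos [0.588 0.14  0.209] q [ 0.049  0.603  1.562  0.     0.978 -0.935] w 0.0296 F [ 0.567  0.165 -0.248]
shift cm [-0.06   0.295  3.982]
turn [-0.    -0.001  0.   ]
```

```bash
python3 -m crank '[[-0.06,0.3,2.0,0,0,0,0.66],[0,0,1.9,0,0,0,0.66],[0,0,0,0,0,0,0.66]]' 25
python3 -m crank '[[0,0,0,0,0,0,1],[0,0,0,0,0,0,1],[0,0,0,0,0,0,1],[0,0,0,0,0,0,1]]' 25
python3 -m crank '[[0,0,0,0,0,0.178,1],[0,0,0,0,0,0.178,1],[0,0,0,0,0,0.178,1],[0,0,0,0,0,0.178,1],[0,0,0,0,0,0.178,1]]'
python3 -m crank '[[0,0,0,0,0,0,1],[0,0,0,0,0,0,1]]'
python3 sc.py 3 1.25 .169
python3 -m crank '[[0,0,0,0,0,0,0.66],[0,0,0,0,0,0,0.66],[0,0,-4,0,0,0,0.66],[0,0,0,0,0,0,0.66]]' 25
python3 sc.py 0 1.25 .21
```

```text
time: 46.58
position: [0.5889, 0.1423, 0.1689]
tool_rot: [0.289, 0.957, -0.001, -0.002]
ft_force: [0.2, -0.2, -0.1]
grip_width: 0.0295
grip_force: 0.0
time: 47.08
position: [0.59, 0.1414, 0.1715]
tool_rot: [0.288, 0.958, -0.001, 0.0]
ft_force: [-2.2, -4.5, 3.9]
grip_width: 0.0091
grip_force: 25.0
time: 47.7
position: [0.5897, 0.1411, 0.1715]
tool_rot: [0.674, 0.739, -0.001, 0.0]
ft_force: [-3.4, -5.7, 5.3]
grip_width: 0.0089
grip_force: 25.0
time: 47.95
position: [0.5896, 0.1411, 0.1715]
tool_rot: [0.672, 0.74, -0.001, 0.0]
ft_force: [-2.5, -5.6, 4.8]
grip_width: 0.0086
grip_force: 25.0
t 47.95 pos [0.59  0.141 0.171] q [ 0.052  0.658  1.581 -0.002  0.904 -0.043] w 0.0086 F [-2.538 -5.584  4.834]
shift cm [0.126 0.022 0.249]
turn [-0.001  0.002  0.002]

time: 48.45
position: [0.5924, 0.1428, 0.2135]
tool_rot: [0.672, 0.74, 0.003, 0.002]
ft_force: [1.1, 0.6, 0.0]
grip_width: 0.0287
grip_force: 0.0
t 48.45 pos [0.592 0.143 0.214] q [ 0.053  0.6    1.55   0.001  0.984 -0.043] w 0.0287 F [1.108 0.556 0.047]
shift cm [10.04   3.093  0.382]
turn [ 0.007 -0.001  0.002]
```

```bash
python3 -m crank '[[3.35,1.03,0.1,0,0,0,0.66],[3.35,1.03,0.1,0,0,0,0.66],[3.35,1.03,0.1,0,0,0,0.66],[0,0,0,0,0,0,0.66],[0,0,0,0,0,0,0.66]]'
python3 sc.py 0 1.25 .169
```

```text
time: 49.08
position: [0.6107, 0.245, 0.2069]
tool_rot: [0.672, 0.74, -0.001, -0.0]
ft_force: [0.9, 0.5, -0.3]
grip_width: 0.0296
grip_force: 0.0
t 49.08 pos [0.611 0.245 0.207] q [ 0.212  0.669  1.418 -0.     1.056  0.116] w 0.0296 F [ 0.917  0.493 -0.302]
shift cm [0.042 0.304 3.786]
turn [-0.002  0.     0.003]
```

```bash
python3 -m crank '[[0.04,0.3,2.0,0,0,0,0.66],[0,0,1.8,0,0,0,0.66],[0,0,0,0,0,0,0.66]]' 25
python3 -m crank '[[0,0,0,0,0,0,1],[0,0,0,0,0,0,1],[0,0,0,0,0,0,1],[0,0,0,0,0,0,1]]' 25
python3 sc.py 0 2.4 .169
python3 -m crank '[[0,0,0,0,0,0.17,1],[0,0,0,0,0,0.17,1],[0,0,0,0,0,0.17,1],[0,0,0,0,0,0.17,1],[0,0,0,0,0,0.17,1]]'
python3 -m crank '[[0,0,0,0,0,0.16,1],[0,0,0,0,0,0.16,1],[0,0,0,0,0,0,1],[0,0,0,0,0,0,1]]'
python3 sc.py 0 2.4 .169
python3 -m crank '[[0,0,0,0,0,0,0.66],[0,0,0,0,0,0,0.66],[0,0,-4,0,0,0,0.66],[0,0,0,0,0,0,0.66]]' 25
python3 sc.py 2 1.25 .21
```

```text
time: 49.45
position: [0.6126, 0.2448, 0.1667]
tool_rot: [0.673, 0.74, -0.003, -0.002]
ft_force: [0.3, -0.2, 0.5]
grip_width: 0.0292
grip_force: 0.0
time: 49.95
position: [0.6138, 0.2459, 0.1704]
tool_rot: [0.672, 0.74, -0.0, -0.0]
ft_force: [-2.4, -1.6, 4.0]
grip_width: 0.0093
grip_force: 25.0
t 49.95 pos [0.614 0.246 0.17 ] q [0.212 0.719 1.433 0.    0.99  0.116] w 0.0093 F [-2.431 -1.558  4.022]
shift cm [-0.013 -0.016  0.138]
turn [-0.001  0.001  1.152]

time: 50.58
position: [0.6145, 0.2456, 0.1704]
tool_rot: [0.919, 0.395, 0.0, 0.001]
ft_force: [-1.5, -1.5, 2.6]
grip_width: 0.0093
grip_force: 25.0
time: 51.08
position: [0.6147, 0.2454, 0.1704]
tool_rot: [0.969, 0.247, 0.0, 0.001]
ft_force: [-0.5, -3.3, 3.3]
grip_width: 0.0096
grip_force: 25.0
t 51.08 pos [0.615 0.245 0.17 ] q [ 0.212  0.719  1.432 -0.001  0.989  1.284] w 0.0096 F [-0.527 -3.285  3.305]
shift cm [-0.08  -0.082  0.136]
turn [ 0.001 -0.001 -0.015]

time: 51.58
position: [0.6162, 0.2468, 0.2126]
tool_rot: [0.969, 0.246, 0.004, -0.0]
ft_force: [0.2, 0.5, -0.2]
grip_width: 0.0292
grip_force: 0.0
t 51.58 pos [0.616 0.247 0.213] q [0.213 0.667 1.404 0.001 1.064 1.286] w 0.0292 F [ 0.244  0.524 -0.174]
shift cm [-15.253   0.891   0.158]
turn [ 0.005 -0.005 -1.167]
```

```bash
python3 -m crank '[[-3.8,0.22,0,0,0,0,0.66],[-3.8,0.22,0,0,0,0,0.66],[-3.8,0.22,0,0,0,0,0.66],[-3.8,0.22,0,0,0,0,0.66],[0,0,0,0,0,-0.167,0.66]]'
python3 -m crank '[[0,0,0,0,0,-0.167,0.66],[0,0,0,0,0,-0.167,0.66],[0,0,0,0,0,-0.167,0.66],[0,0,0,0,0,-0.167,0.66],[0,0,0,0,0,-0.167,0.66]]'
python3 -m crank '[[0,0,0,0,0,-0.167,0.66],[0,0,0,0,0,0,0.66]]'
python3 sc.py 2 1.25 .169
```

```text
time: 52.2
position: [0.4809, 0.1649, 0.2088]
tool_rot: [0.945, 0.328, -0.003, -0.001]
ft_force: [0.3, 0.2, 0.1]
grip_width: 0.0296
grip_force: 0.0
time: 52.82
position: [0.4844, 0.1659, 0.209]
tool_rot: [0.73, 0.683, -0.0, -0.001]
ft_force: [0.6, -1.5, 0.3]
grip_width: 0.0297
grip_force: 0.0
time: 53.08
position: [0.4844, 0.1659, 0.2091]
tool_rot: [0.673, 0.739, -0.0, -0.001]
ft_force: [0.5, 0.4, 0.2]
grip_width: 0.0295
grip_force: 0.0
t 53.08 pos [0.484 0.166 0.209] q [0.111 0.501 1.794 0.001 0.847 0.018] w 0.0295 F [0.51  0.441 0.241]
shift cm [0.015 0.204 4.012]
turn [-0.001 -0.    -0.001]
```

```bash
python3 -m crank '[[0.02,0.2,2.0,0,0,0,0.66],[0,0,2.0,0,0,0,0.66],[0,0,0,0,0,0,0.66]]' 25
python3 -m crank '[[0,0,0,0,0,0,1],[0,0,0,0,0,0,1],[0,0,0,0,0,0,1],[0,0,0,0,0,0,1]]' 25
python3 -m crank '[[0,0,0,0,0,0.17,1],[0,0,0,0,0,0.17,1],[0,0,0,0,0,0.17,1],[0,0,0,0,0,0.17,1],[0,0,0,0,0,0.17,1]]'
python3 -m crank '[[0,0,0,0,0,0.16,1],[0,0,0,0,0,0.16,1],[0,0,0,0,0,0,1],[0,0,0,0,0,0,1]]'
python3 sc.py 2 2.4 .169
python3 -m crank '[[0,0,0,0,0,0,0.66],[0,0,0,0,0,0,0.66],[0,0,-4,0,0,0,0.66],[0,0,0,0,0,0,0.66]]' 25
python3 sc.py 1 1.25 .21
```

```text
time: 53.45
position: [0.4857, 0.1661, 0.1683]
tool_rot: [0.674, 0.739, -0.001, -0.001]
ft_force: [-0.5, -0.6, 0.2]
grip_width: 0.0293
grip_force: 0.0
time: 53.95
position: [0.4863, 0.1661, 0.1703]
tool_rot: [0.673, 0.74, -0.0, -0.0]
ft_force: [-2.3, 0.1, 4.8]
grip_width: 0.0091
grip_force: 25.0
time: 54.58
position: [0.4865, 0.166, 0.1703]
tool_rot: [0.919, 0.394, -0.0, 0.0]
ft_force: [-2.8, -0.4, 5.3]
grip_width: 0.0093
grip_force: 25.0
time: 55.08
position: [0.4866, 0.166, 0.1703]
tool_rot: [0.969, 0.247, -0.0, 0.0]
ft_force: [-2.6, -0.5, 5.7]
grip_width: 0.0092
grip_force: 25.0
t 55.08 pos [0.487 0.166 0.17 ] q [ 0.111  0.569  1.818 -0.001  0.755  1.184] w 0.0092 F [-2.617 -0.49   5.732]
shift cm [ 0.    -0.035  0.133]
turn [ 0.     0.    -0.016]

time: 55.58
position: [0.4888, 0.1664, 0.2119]
tool_rot: [0.969, 0.246, 0.003, 0.0]
ft_force: [-1.0, 0.0, -0.4]
grip_width: 0.0289
grip_force: 0.0
t 55.58 pos [0.489 0.166 0.212] q [0.111 0.499 1.786 0.    0.85  1.186] w 0.0289 F [-1.045  0.036 -0.381]
shift cm [ 6.801 -8.057  0.21 ]
turn [ 0.006 -0.004 -1.168]
```

```bash
python3 -m crank '[[2.27,-2.69,0.05,0,0,0,0.66],[2.27,-2.69,0.05,0,0,0,0.66],[2.27,-2.69,0.05,0,0,0,0.66],[0,0,0,0,0,-0.167,0.66],[0,0,0,0,0,-0.167,0.66]]'
python3 -m crank '[[0,0,0,0,0,-0.167,0.66],[0,0,0,0,0,-0.167,0.66],[0,0,0,0,0,-0.167,0.66],[0,0,0,0,0,-0.167,0.66],[0,0,0,0,0,-0.167,0.66]]'
python3 -m crank '[[0,0,0,0,0,0,0.66]]'
python3 sc.py 1 1.25 .169
```

```text
time: 56.2
position: [0.5079, 0.27, 0.207]
tool_rot: [0.914, 0.406, -0.001, -0.0]
ft_force: [0.5, 0.6, -0.1]
grip_width: 0.0299
grip_force: 0.0
time: 56.82
position: [0.508, 0.2694, 0.2071]
tool_rot: [0.671, 0.742, -0.001, -0.0]
ft_force: [-1.4, 0.6, -0.3]
grip_width: 0.0296
grip_force: 0.0
time: 56.95
position: [0.508, 0.2693, 0.2073]
tool_rot: [0.674, 0.739, -0.001, -0.0]
ft_force: [-0.2, 0.6, -1.1]
grip_width: 0.0292
grip_force: 0.0
t 56.95 pos [0.508 0.269 0.207] q [0.293 0.572 1.638 0.    0.932 0.201] w 0.0292 F [-0.238  0.575 -1.096]
shift cm [0.007 0.231 3.83 ]
turn [-0.001  0.    -0.002]
```

```bash
python3 -m crank '[[0,0.23,2.0,0,0,0,0.66],[0,0,1.8,0,0,0,0.66],[0,0,0,0,0,0,0.66]]' 25
python3 -m crank '[[0,0,0,0,0,0,1],[0,0,0,0,0,0,1],[0,0,0,0,0,0,1],[0,0,0,0,0,0,1]]' 25
python3 -m crank '[[0,0,0,0,0,0.17,1],[0,0,0,0,0,0.17,1],[0,0,0,0,0,0.17,1],[0,0,0,0,0,0.17,1],[0,0,0,0,0,0.17,1]]'
python3 -m crank '[[0,0,0,0,0,0.16,1],[0,0,0,0,0,0.16,1],[0,0,0,0,0,0,1],[0,0,0,0,0,0,1]]'
python3 sc.py 1 2.4 .169
python3 -m crank '[[0,0,0,0,0,0,0.66],[0,0,0,0,0,0,0.66],[0,0,-4,0,0,0,0.66],[0,0,0,0,0,0,0.66]]' 25
python3 sc.py 3 1.25 .21
```

```text
time: 57.32
position: [0.5096, 0.2693, 0.1686]
tool_rot: [0.674, 0.739, -0.002, -0.001]
ft_force: [0.4, -0.2, 0.1]
grip_width: 0.0294
grip_force: 0.0
time: 57.82
position: [0.5105, 0.2698, 0.1709]
tool_rot: [0.673, 0.739, 0.0, -0.0]
ft_force: [-2.1, -0.2, 4.2]
grip_width: 0.0092
grip_force: 25.0
time: 58.45
position: [0.5111, 0.2696, 0.171]
tool_rot: [0.919, 0.394, 0.001, 0.0]
ft_force: [-0.3, -0.9, 3.5]
grip_width: 0.0096
grip_force: 25.0
time: 58.95
position: [0.5112, 0.2695, 0.1709]
tool_rot: [0.969, 0.246, 0.001, 0.0]
ft_force: [0.5, -2.3, 5.8]
grip_width: 0.0094
grip_force: 25.0
t 58.95 pos [0.511 0.269 0.171] q [ 0.292  0.629  1.657 -0.001  0.854  1.366] w 0.0094 F [ 0.48  -2.314  5.762]
shift cm [-0.071 -0.056  0.192]
turn [ 0.001 -0.001 -0.017]

time: 59.45
position: [0.5121, 0.2705, 0.2124]
tool_rot: [0.969, 0.245, 0.003, -0.0]
ft_force: [0.8, 1.0, -0.3]
grip_width: 0.029
grip_force: 0.0
t 59.45 pos [0.512 0.27  0.212] q [0.293 0.568 1.628 0.001 0.94  1.368] w 0.029 F [ 0.838  0.974 -0.287]
shift cm [ 0.74  14.956  0.255]
turn [ 0.004 -0.005 -1.169]
```

```bash
python3 -m crank '[[0.18,3.74,0,0,0,0,0.66],[0.18,3.74,0,0,0,0,0.66],[0.18,3.74,0,0,0,0,0.66],[0.18,3.74,0,0,0,0,0.66],[0,0,0,0,0,-0.167,0.66]]'
python3 -m crank '[[0,0,0,0,0,-0.167,0.66],[0,0,0,0,0,-0.167,0.66],[0,0,0,0,0,-0.167,0.66],[0,0,0,0,0,-0.167,0.66],[0,0,0,0,0,-0.167,0.66]]'
python3 -m crank '[[0,0,0,0,0,-0.167,0.66],[0,0,0,0,0,0,0.66]]'
python3 sc.py 3 1.25 .169
```

```text
time: 60.08
position: [0.5893, 0.139, 0.2091]
tool_rot: [0.946, 0.325, -0.0, 0.0]
ft_force: [0.0, 0.4, -0.2]
grip_width: 0.0295
grip_force: 0.0
time: 60.7
position: [0.5872, 0.1416, 0.2089]
tool_rot: [0.731, 0.683, -0.001, -0.001]
ft_force: [-0.3, -0.4, 0.7]
grip_width: 0.0296
grip_force: 0.0
time: 60.95
position: [0.5873, 0.1416, 0.2091]
tool_rot: [0.674, 0.739, -0.001, -0.001]
ft_force: [-0.2, -0.2, -0.6]
grip_width: 0.0297
grip_force: 0.0
t 60.95 pos [0.587 0.142 0.209] q [ 0.052  0.603  1.561  0.     0.979 -0.04 ] w 0.0297 F [-0.205 -0.244 -0.598]
shift cm [0.06  0.26  4.007]
turn [-0.002 -0.    -0.002]
```

```bash
python3 -m crank '[[0.06,0.26,2.0,0,0,0,0.66],[0,0,2.0,0,0,0,0.66],[0,0,0,0,0,0,0.66]]' 25
python3 -m crank '[[0,0,0,0,0,0,1],[0,0,0,0,0,0,1],[0,0,0,0,0,0,1],[0,0,0,0,0,0,1]]' 25
python3 -m crank '[[0,0,0,0,0,0.17,1],[0,0,0,0,0,0.17,1],[0,0,0,0,0,0.17,1],[0,0,0,0,0,0.17,1],[0,0,0,0,0,0.17,1]]'
python3 -m crank '[[0,0,0,0,0,0.16,1],[0,0,0,0,0,0.16,1],[0,0,0,0,0,0,1],[0,0,0,0,0,0,1]]'
python3 sc.py 3 2.4 .169
python3 -m crank '[[0,0,0,0,0,0,0.66],[0,0,0,0,0,0,0.66],[0,0,-4,0,0,0,0.66],[0,0,-5,0,0,0,0.66],[0,0,0,0,0,0,0.66]]' 25
python3 go.py .66 .155 .32
```

```text
time: 61.32
position: [0.5891, 0.1423, 0.1682]
tool_rot: [0.674, 0.738, -0.002, -0.002]
ft_force: [-0.5, 0.3, -0.3]
grip_width: 0.0292
grip_force: 0.0
time: 61.82
position: [0.5896, 0.1422, 0.1709]
tool_rot: [0.673, 0.739, -0.001, -0.001]
ft_force: [-3.5, -0.3, 5.4]
grip_width: 0.0093
grip_force: 25.0
time: 62.45
position: [0.59, 0.1421, 0.1709]
tool_rot: [0.919, 0.393, -0.0, 0.0]
ft_force: [-2.7, -1.6, 4.6]
grip_width: 0.0092
grip_force: 25.0
time: 62.95
position: [0.5902, 0.1419, 0.1709]
tool_rot: [0.969, 0.246, -0.0, 0.0]
ft_force: [-2.6, -1.7, 5.6]
grip_width: 0.009
grip_force: 25.0
t 62.95 pos [0.59  0.142 0.171] q [ 0.052  0.659  1.58  -0.001  0.903  1.127] w 0.009 F [-2.6   -1.668  5.631]
shift cm [-0.02  -0.064  0.188]
turn [ 0.     0.001 -0.017]

time: 63.58
position: [0.5936, 0.1427, 0.2647]
tool_rot: [0.97, 0.245, 0.006, 0.001]
ft_force: [0.4, -0.3, 0.2]
grip_width: 0.0292
grip_force: 0.0
t 63.58 pos [0.594 0.143 0.265] q [0.053 0.536 1.506 0.    1.089 1.129] w 0.0292 F [ 0.357 -0.257  0.224]
shift cm [ 6.488  2.096 -5.458]
```

```bash
python3 -m crank '[[-3,-3,-3,0,0,0,0.66],[-3,-3,-3,0,0,0,0.66],[0,-3,-3,0,0,0,0.66],[0,0,0,0,0,0,0.66]]'
python3 - <<'E'
from h import *
im=cams.camera("scene");old=cv2.imread("pics/p8.png")
for t in tools("scene",im,(285,200,350,275)): print(t[0].round(),t[1].round())
for n,p,r in(("dome",(320,360),8),("dish",(221,327),5),("loupe",(288,312),3),("box",(523,345),8)):
    a=cv2.imread("pics/scene0.png")[:,:,::-1];x,y=p;print(n,np.abs(a[y-25:y+25,x-25:x+25].astype(int)-im[y-25:y+25,x-25:x+25]).mean().round(1))
o=robot.get_obs();print(o["ft_force"],o["time"],o["position"])
# wings: darker-than-cover pixel axis near each screw at height .105
i=cams.camera_info("scene");W=np.linalg.inv(i["pose"])
for k in range(4):
    a=np.pi/4+k*np.pi/2-.227;c=np.array([.55+.075*np.cos(a),.206+.075*np.sin(a)])
    best=[]
    for th in np.linspace(0,np.pi,36,endpoint=False):
        v=[]
        for s in np.r_[-.023:-.012:5j,.012:.023:5j]:
            p=W@np.r_[c+s*np.array([np.cos(th),np.sin(th)]),.098,1];u=i["intrinsics"]@p[:3];u=(u[:2]/u[2]).round().astype(int);v.append(im[u[1],u[0]].mean())
        best.append(np.mean(v))
    th=np.argmin(best)*5;print(k,"darkest yaw deg",th,"angle",((-.227-np.radians(th))%np.pi).round(2),min(best),np.median(best))
E
```

```text
time: 64.08
position: [0.4949, 0.1946, 0.3517]
tool_rot: [0.969, 0.246, 0.002, -0.0]
ft_force: [-0.7, -0.2, -1.0]
grip_width: 0.0298
grip_force: 0.0
[331. 235.] [298. 267.]
dome 1.4
dish 1.7
loupe 1.8
box 1.2
[-0.21252702 -0.88910542 -0.71434143] 64.125 [0.49504764 0.19358606 0.3503017 ]
0 darkest yaw deg 10 angle 2.74 121.43333333333335 163.61666666666667
1 darkest yaw deg 5 angle 2.83 116.26666666666665 137.76666666666665
2 darkest yaw deg 35 angle 2.3 86.19999999999999 120.13333333333333
3 darkest yaw deg 15 angle 2.65 125.93333333333332 169.58333333333334
```

```bash
python3 -c "
from rig import ticket
print(ticket.hand_in())"
```

```text
the job is handed in; nothing more can be done
None
```

I handed the job in at about 64 s: all four wing screws were taken in cross order to about 1.25 rad and then to about 2.4 rad, going by the gripper angle. The three tools stand head up in the cup and the bystanders look unmoved; the hand-in returned no verdict.

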